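Clamp the bracket in the quick-release angle vise

TASK

Clamp the aluminium bracket in the tilted vise, ready for drilling: squeeze the quick-release lever towards its fin, run the jaw down to the bracket with the lever held, let the lever go, then turn the T-handle clockwise until the jaw is screwed tight on the bracket. Do not knock the bracket out of its seat, and leave the other things on the bench alone.

Things in the scene. Friction and masses are not known exactly. Their poses are not given: they have to be found in the camera images.
- fixed_jaw (a point): Grey angle vise, fixed. Point on the bed's face, mid-width, level with the top of the lower fixed jaw (46 mm deep, 74 wide), 60 mm above bench. Axes are the vise's: z up along bed and screw, leaning 35 deg from vertical towards the robot; x straight out of the bed, away from robot and up; y level along the jaws. Bed 100 mm wide, x -18 to 0, z -30 to 195 mm; toothed rack at y 35 to 48 mm.
- work: Aluminium channel bracket, 36 mm (its x) by 60 mm (y) by 40 mm (z), loose; origin at its centre. It sits on the fixed jaw against the bed, its axes parallel to the vise's, held only by its weight (about 0.16 kg).
- slide (a joint): How far the nut block (with lever, fin, jaw, screw, T-handle) is run down the bed from fully open (m, 0 to 0.066). A 5 mm-pitch rack locks it (1 mm play) unless the lever is squeezed; then 3 N pushes it down, 16 N pulls it up, and friction holds it. If the lever is let go on a tooth crest, screwing first backs the block up, by 5 mm at most, until the pawl drops in.
- grip_pair (a point): On the nut block, half-way between a fixed steel fin (-y) and the quick-release lever's paddle (+y), to be pinched together; axes as the vise's. Each is 24 mm wide (x) and 8 thick; outer faces at y = -24 and +24 mm at rest. They reach 14 mm above this point (z); an arm joins them 30 mm below it. The screw axis is 62 mm nearer the bed (x), the T-handle's centre 36 mm higher (z) at screw 0.
- lever (a joint): Quick-release lever angle (rad): 0 home, pawl in the rack; 0.30 fully squeezed. Only the paddle moves, about 10 mm towards the fixed fin, so the pair narrows to about 40 mm and its middle shifts 5 mm to the fin side (-y). Sprung: 4 N to start, 11 N fully squeezed, so squeeze firmly. Pawl clear of the rack above about 0.2; let go on a tooth crest it stands at 0.1 to 0.2.
- jaw: Moving jaw, a bare steel block 46 x 70 x 20 mm below the nut block; axes as the vise's; origin on the bed's face half-way up its thickness.
- jaw_face (a point): Centre of the moving jaw's lower face, which comes down on the bracket; axes as the vise's. Its z distance above the bracket's centre is 20 mm when it touches.
- handle (a point): Centre of the T-handle on the screw: dark steel bar 48 mm long (this point's x), 14 thick (y, pinch it so), 26 high (z). z points up the screw axis, out of the vise: approach along -z, tilted 35 deg. A 26 mm round collar lies 12 to 26 mm below it. It turns, and goes down only as far as the jaw does.
- screw (a joint): Screw angle (rad, 0 to 11.3); grows as the handle turns clockwise seen from above, along -z of the handle; 10 mm of jaw travel a turn (18 mm in all). About 0.15 N m turns it freely; when the jaw bears on the bracket and the pawl on the rack, the torque climbs; tight at 0.3 N m. Self-locking: turned further it springs back some 0.1 to 1 rad when let go but stays tight.
- oil_bottle: Grey plastic bottle, 54 mm across, 130 mm high, origin under its centre. Bystander.
- hammer: Hammer lying on the bench. Bystander.
- offcut: Wooden offcut 60 x 110 x 35 mm. Bystander.
Not all that is in view belongs to the job. What is meant by the work is not green, and is the smaller of those in its own colour.

How it is judged (in metres and radians):
On the way, in this order (a step that is already met when the one before it is completed fails the run):
1. with the lever squeezed, the jaw has been run down to within 8 mm of the bracket (value of joint lever above 0.22 rad and z of jaw_face in the frame of work below 0.028 m), for 0.1 s.
2. the lever is let go with the jaw within 10 mm of the bracket (value of joint lever below 0.21 rad and contact force between the fingers and slide below 0.5 N and z of jaw_face in the frame of work below 0.03 m), for 0.2 s.
3. the screw has been turned until the jaw bears on the bracket with over 30 N (contact force between jaw and work above 30 N), for 0.2 s.
At the end, for the whole second after the job is handed in: The jaw bears on the bracket with over 30 N; the lever is home (under 0.08 rad); the bracket still sits on the fixed jaw and against the bed (within 3 mm and 4 mm) and square (0.06 rad up the bed, 0.1 rad along the jaws), at rest (contact force between jaw and work above 30 N and value of joint lever below 0.08 rad and z of work in the frame of fixed_jaw below 0.023 m and x of work in the frame of fixed_jaw below 0.022 m and angle between the z axis of work and the z axis of fixed_jaw, either way round below 0.06 rad and angle between the y axis of work and the y axis of fixed_jaw, either way round below 0.1 rad and linear speed of work below 0.01 m/s and velocity of joint slide below 0.003 m/s); the robot touches nothing.
It fails at once if the bracket is knocked over 12 mm from where it sat (distance of work from where it was at the start of the episode above 0.012 m).
It fails at once if a bystander is moved over 20 mm (distance of any of oil_bottle, hammer, offcut from where it was at the start of the episode above 0.02 m).
It also fails if it takes over 72 s, if anything falls off the work surface, if the arm or the gripper's body presses on something with over 40 N, if the wrist force passes 120 N, or if a joint passes its speed limit or range.

ROBOT

A 6-joint arm with a two-finger parallel gripper is mounted at the origin on the work surface. World frame = base frame: x ahead of the robot, y to its left, z up, the work surface at z = 0. Lengths are in m, angles in degrees, forces in N, time in s.
With the tool pointing down it reaches from about 0.375 to 0.9 m from the base axis. Payload 3.1 kg.
Tool frame: the origin (TCP) lies midway between the tips of the shut fingers; the grasp point (between the pads) lies 19 mm behind it; z points along the fingers, y is the direction in which the jaws open and shut (so a half turn about z gives the same grasp; the last joint's range is limited). The gripper opens to 87 mm and grips with 3 to 60 N. Pads are 19 mm wide; open, the fingers measure 117 mm over their backs; the gripper's body (75 mm by 190 mm) begins 51 mm behind the grasp point.
Start: joints at [-74.857, 30.224, 82.088, -0, 67.689, -10.227], TCP at [0.268, -0.565, 0.223] pointing down, gripper open.
Joint ranges: [-176.69, 176.69], [-43.24, 126.21], [12.49, 139.97], [-82, 262], [0, 151.66], [-163.58, 163.58]. Speed limits (degrees/s): [159.86, 159.86, 180, 180, 180, 180].

INTERFACE

Orientations are given as a 3x3 rotation matrix whose columns are the frame's x, y, z axes.
In Python, from rig import status, vision, bot, models gives the robot as it stands.
- The arm moves only by the tool send_rows, never from a script. Its argument "moves" is a list of rows, each a list of 7 numbers: the shift along the tool's x, y, z in units of 25 mm (1.0 is 25 mm), then the turn, a rotation vector about the tool's x, y, z in units of 10 degrees (1.0 is 10 degrees), then the closure, from -1 (fully open) to 1 (shut), so that 0 is half open. In form: [[dx, dy, dz, rx, ry, rz, hand], ...]. A call has 1 to 12 rows; each row shifts and turns the commanded pose from where the row before left it, along the tool's axes as they then stand; what a row does not reach is not made up. A row lasts 1/8 s, in which the tool goes at most 62.5 mm and 10.7 degrees, less where a joint would pass 70% of its speed; a pose out of reach is approached as far as the arm can. A call is refused whole if a number of a shift passes 1 or a number of a turn 1, either way. A call with a gripper value outside its range is refused whole. The fingers move at their own pace and stop on an object; the grip force is fixed at half the most. Time passes only in rows, so rows that do not move let the fingers close. It gives the time, the measured TCP pose, the force and the opening at its end, in the units of the state.
- status.read_state(): the state, without advancing time (a new reading comes with each control period).
- vision.capture(name): name is "scene" or "top"; returns a dict with "img" (420x560x3 uint8, red, green, blue), "depth" (420x560 float32, m along the optical axis (not along the pixel's ray), 0 where there is no reading), "fx", "fy", "cx", "cy" (pixels), "distortion" ([k1, k2, p1, p2, k3] as OpenCV has them; the pictures are not rectified), "pose" (4x4, takes a point from camera to world coordinates). Camera axes: x right, y up, looking along -z (the intrinsics and any distortion apply to the point x, -y, -z); pixel columns grow to the right and rows downward; lengths in m; the calibration is good to about 2 mm. A picture is of the moment at which its call begins.
- bot.hand_in(): hands the job in, once; it reports no verdict.
Trained networks look in the newest picture that a camera, given by its name, has taken for a name from the list of things; names that differ only in an ending like _2 or _b are one class to them, and where a whole thing is asked for, a point or a joint stands for the part that bears it (a point fixed in the world has none). Each returns a list of dicts, best first, with "confidence" (0 to 1); they miss things now and then, are a little off and sometimes report something else, mostly with a low value. They report only what shows in the picture. A call takes as long as a camera call. They do not tell look-alikes from the thing itself.
- models.masks_of(camera, name): "mask" (420x560 bool, what is visible of it) and "extent" ([left, top, right, bottom] in pixels, round what is visible of it).
- models.landmark_of(camera, name): "point" ([column, row] in pixels: a listed point, or the origin of a listed thing).
The state is a dict: "time_s": time; "joint_positions": joint angles; "qvel": joint speeds; "tau": joint torques, N m; "position": TCP position; "tcp_rot": TCP orientation; "force": force on the tool from outside, world axes, zero at the start; "moment": the same for the moment, N m; "opening": opening from 0.0 (shut) to 1.0 (fully open).
Only numpy, scipy, OpenCV 4.12 (cv2) and the standard library are available. Lean on these libraries where they do the work, as an engineer would, in place of code of your own. Each camera call takes 0.05 s, during which the arm holds its last target.

## Working session

There is one attempt and no reset: what is moved stays moved. The work goes in short steps, Python scripts to look and compute and a tool call to move; the robot and the scene stay as the last step left them, time stands still between calls to the robot, and variables do not carry over. Pictures are saved under pics/ and viewed, and the job is handed in when it is done.

Besides the shell and the picture viewer there is one more tool, called as name([rows], argument=value, ...), one row to a line, values as JSON. send_rows: Moves the arm, as the interface text tells. Its arguments: {"type":"object","properties":{"moves":{"type":"array"}},"required":["moves"]}

```bash
ls; mkdir -p pics; cat > h.py <<'E'
import numpy as np, cv2
from rig import status, vision, bot, models
def cap(n,fn=None):
    c=vision.capture(n)
    if fn: cv2.imwrite('pics/'+fn,c['img'][:,:,::-1])
    return c
def K(c): return np.array([[c['fx'],0,c['cx']],[0,c['fy'],c['cy']],[0,0,1.]])
def pix2w(c,uv,d):
    p=cv2.undistortPoints(np.array([[uv]],float),K(c),np.array(c['distortion'],float))[0,0]
    P=np.array([p[0]*d,-p[1]*d,-d,1]); return (np.array(c['pose'])@P)[:3]
def ray(c,uv):
    a=pix2w(c,uv,1.); o=np.array(c['pose'])[:3,3]; return o,(a-o)/np.linalg.norm(a-o)
def w2pix(c,p):
    T=np.linalg.inv(np.array(c['pose'])); q=T[:3,:3]@np.array(p)+T[:3,3]; q=q*[1,-1,-1]
    return cv2.projectPoints(q.reshape(1,1,3),np.zeros(3),np.zeros(3),K(c),np.array(c['distortion'],float))[0][0,0]
E
python3 - <<'E'
from h import *
for n in ('scene','top'):
    c=cap(n,n+'0.png'); print(n,np.round(c['pose'],3).tolist(),c['fx'],c['distortion'])
    for t in ['fixed_jaw','work','grip_pair','jaw_face','jaw','handle','oil_bottle','hammer','offcut']:
        for l in models.landmark_of(n,t)[:3]:
            u=np.array(l['point']); d=c['depth'][int(round(u[1])),int(round(u[0]))]
            print(t,round(l['confidence'],2),u.round(1),round(float(d),3),pix2w(c,u,d).round(3) if d>0 else '')
print(status.read_state())
E
```

```text
pics
scene [[-0.884, -0.385, 0.264, 0.882], [0.467, -0.728, 0.501, 0.575], [-0.001, 0.567, 0.824, 1.078], [0.0, 0.0, 0.0, 1.0]] 524.3733412606786 [-0.0598447  0.         0.         0.         0.       ]
work 0.84 [295.6 242.3] 1.133 [0.575 0.069 0.11 ]
work 0.74 [402.3 260.8] 1.196 [0.358 0.186 0.031]
work 0.63 [198.2 260.8] 1.218 [ 0.769 -0.044  0.013]
grip_pair 0.78 [298.4 200.7] 1.097 [0.546 0.024 0.19 ]
grip_pair 0.28 [323.5 186. ] 1.064 [0.5   0.043 0.233]
jaw_face 0.62 [303.7 226.2] 1.097 [0.557 0.068 0.16 ]
jaw 0.92 [308.2 223.7] 1.061 [0.558 0.085 0.193]
handle 0.57 [320.7 188.2] 1.065 [0.506 0.043 0.23 ]
handle 0.36 [303.1 226. ] 1.097 [0.558 0.067 0.16 ]
oil_bottle 0.86 [346.8 325. ] 1.088 [0.559 0.264 0.051]
hammer 0.66 [220.1 207.6] 1.294 [ 0.663 -0.153  0.021]
hammer 0.56 [293.4 246.1] 1.167 [0.573 0.057 0.076]
offcut 0.82 [252.5 329.1] 1.101 [0.734 0.174 0.034]
offcut 0.18 [300.2 203.2] 1.093 [0.546 0.032 0.19 ]
top [[0.009, 0.996, -0.084, 0.485], [-1.0, 0.009, -0.011, 0.027], [-0.011, 0.084, 0.996, 1.014], [0.0, 0.0, 0.0, 1.0]] 383.36145924613226 [-0.0140639  0.       
[... 587 characters left out ...]
.20890269e+01,  6.46408519e-04,
        6.76891845e+01, -1.02276142e+01]), 'qvel': array([ 0.07663305,  0.07208584, -0.02244578, -0.12052413, -0.11494875,
        0.01574627]), 'tau': array([-2.45965693e-04, -4.40021789e+01, -1.76990819e+01,  6.33910694e-02,
        5.03194355e-02, -9.32010181e-06]), 'position': array([ 0.26781473, -0.56467302,  0.22253176]), 'tcp_rot': array([[ 9.03554773e-01,  4.28472603e-01, -1.67973176e-06],
       [ 4.28472603e-01, -9.03554772e-01,  4.61607995e-05],
       [ 1.82609083e-05, -4.24285297e-05, -9.99999999e-01]]), 'force': array([ 0.82042545, -0.2807886 , -0.12483377]), 'moment': array([-0.0218681 ,  0.00522067,  0.03318883]), 'opening': 1.0027199159529474}
```

```bash
python3 - <<'E'
import cv2
a=cv2.imread('pics/scene0.png')[130:370,160:440]; cv2.imwrite('pics/s0c.png',cv2.resize(a,None,fx=2.5,fy=2.5,interpolation=3)[:600,:800])
a=cv2.imread('pics/top0.png')[100:320,160:400]; cv2.imwrite('pics/t0c.png',cv2.resize(a,None,fx=2.7,fy=2.7,interpolation=3))
E
```

```text
(no output)
```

View pics/s0c.png

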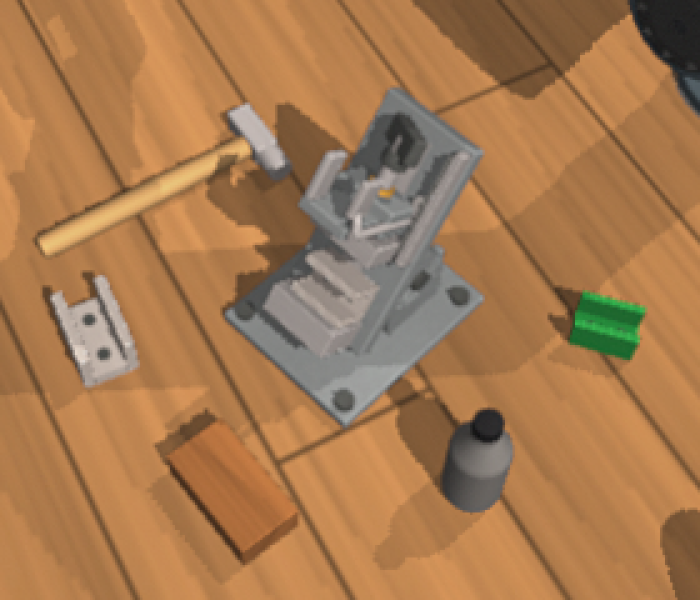

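View pics/t0c.png

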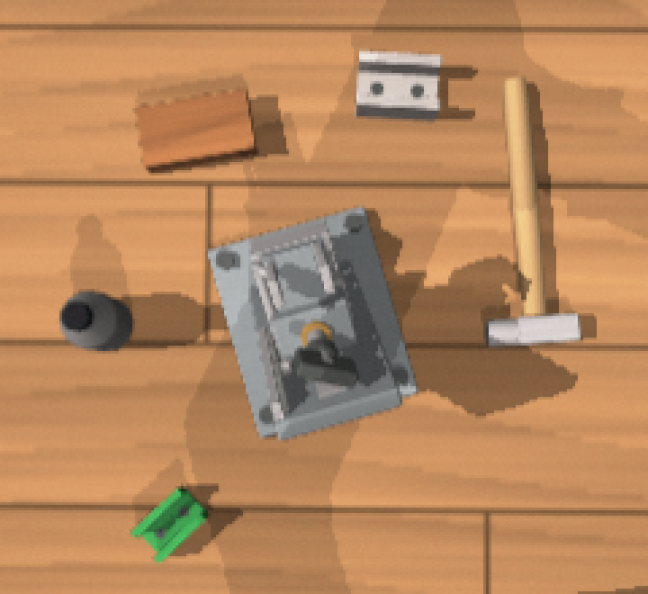

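```bash
cat >> h.py <<'E'
def cloud(c,lo=(0.40,-0.1,0.02),hi=(0.70,0.2,0.35)):
    d=c['depth']; v,u=np.nonzero(d>0); dd=d[v,u].astype(float)
    p=cv2.undistortPoints(np.stack([u,v],1).astype(float)[:,None],K(c),np.array(c['distortion'],float))[:,0]
    P=np.stack([p[:,0]*dd,-p[:,1]*dd,-dd],1); T=np.array(c['pose']); W=P@T[:3,:3].T+T[:3,3]
    m=np.all((W>lo)&(W<hi),1); return W[m],np.stack([u,v],1)[m],c['img'][v,u][m]
C35,S35=np.cos(np.radians(35)),np.sin(np.radians(35))
def Rv(yaw):
    h=np.array([np.cos(yaw),np.sin(yaw),0]);up=np.array([0,0,1.])
    x=C35*h+S35*up; z=C35*up-S35*h; return np.stack([x,np.cross(z,x),z],1)
E
python3 - <<'E'
from h import *
cs={n:cap(n) for n in('scene','top')}
for n,c in cs.items():
    W,_,_=cloud(c)
    best=[]
    for a in np.arange(-5,40,0.5):
        R=Rv(np.radians(a)); x=W@R[:,0]
        hh,e=np.histogram(x,bins=np.arange(0.3,0.8,0.002)); s=np.convolve(hh,[1,1,1],'same'); i=s.argmax(); best.append((s[i],a,e[i]+.001))
    best.sort(reverse=True); print(n,len(W),best[:5])
E
```

```text
scene 5224 [(np.int64(1237), np.float64(16.5), np.float64(0.49700000000000016)), (np.int64(1234), np.float64(17.0), np.float64(0.49700000000000016)), (np.int64(1229), np.float64(15.5), np.float64(0.49900000000000017)), (np.int64(1223), np.float64(18.0), np.float64(0.49500000000000016)), (np.int64(1198), np.float64(16.0), np.float64(0.49900000000000017))]
top 3177 [(np.int64(902), np.float64(16.5), np.float64(0.5010000000000002)), (np.int64(902), np.float64(16.0), np.float64(0.5010000000000002)), (np.int64(900), np.float64(15.0), np.float64(0.5030000000000002)), (np.int64(897), np.float64(17.5), np.float64(0.49900000000000017)), (np.int64(892), np.float64(17.0), np.float64(0.49900000000000017))]
```

```bash
python3 - <<'E'
from h import *
cs={n:cap(n) for n in('scene','top')}
for n,c in cs.items():
    W,_,I=cloud(c)
    R=Rv(np.radians(16.5)); d0=0.497 if n=='scene' else 0.501
    m=abs(W@R[:,0]-d0)<.004
    for it in range(3):
        P=W[m]; q=P.mean(0); nrm=np.linalg.svd(P-q)[2][2]; nrm*=np.sign(nrm[0]); m=abs((W-q)@nrm)<.003
    print(n,m.sum(),'tilt',np.degrees(np.arcsin(nrm[2])),'yaw',np.degrees(np.arctan2(nrm[1],nrm[0])),'d',nrm@q)
    y=P@R[:,1]; z=P@R[:,2]; print('yrange',np.percentile(y,[0,.5,2,98,99.5,100]).round(4),'z',np.percentile(z,[0,1,99,100]).round(4))
    # full cloud slices in vise frame guess
    L=W@R
    hh,e=np.histogram(L[:,0]-d0,bins=np.arange(-.05,.12,.005)); print(dict(zip((e[:-1]*1000).round().astype(int),hh)))
E
```

```text
scene 1233 tilt 34.98438759924247 yaw 16.973195189191735 d 0.49665498487074233
yrange [-0.1598 -0.1592 -0.1582 -0.0607 -0.0599 -0.0585] z [-0.3035 -0.2961 -0.0812 -0.0793]
{np.int64(-50): np.int64(36), np.int64(-45): np.int64(26), np.int64(-40): np.int64(35), np.int64(-35): np.int64(40), np.int64(-30): np.int64(19), np.int64(-25): np.int64(3), np.int64(-20): np.int64(9), np.int64(-15): np.int64(110), np.int64(-10): np.int64(99), np.int64(-5): np.int64(640), np.int64(0): np.int64(839), np.int64(5): np.int64(188), np.int64(10): np.int64(285), np.int64(15): np.int64(316), np.int64(20): np.int64(181), np.int64(25): np.int64(178), np.int64(30): np.int64(257), np.int64(35): np.int64(342), np.int64(40): np.int64(218), np.int64(45): np.int64(474), np.int64(50): np.int64(73), np.int64(55): np.int64(17), np.int64(60): np.int64(24), np.int64(65): np.int64(23), np.int64(70): np.int64(19), np.int64(75): np.int64(36), np.int64(80): np.int64(71), np.int64(85): np.int64(65), np.int64(90): np.int64(77), np.int64(95): np.int64(230), np.int64(100): np.int64(87), np.int64(105): np.int64(2), np.int64(110
[... 423 characters left out ...]
0): np.int64(85), np.int64(-5): np.int64(504), np.int64(0): np.int64(459), np.int64(5): np.int64(41), np.int64(10): np.int64(133), np.int64(15): np.int64(186), np.int64(20): np.int64(116), np.int64(25): np.int64(112), np.int64(30): np.int64(147), np.int64(35): np.int64(161), np.int64(40): np.int64(132), np.int64(45): np.int64(303), np.int64(50): np.int64(45), np.int64(55): np.int64(39), np.int64(60): np.int64(39), np.int64(65): np.int64(40), np.int64(70): np.int64(38), np.int64(75): np.int64(51), np.int64(80): np.int64(54), np.int64(85): np.int64(57), np.int64(90): np.int64(66), np.int64(95): np.int64(147), np.int64(100): np.int64(28), np.int64(105): np.int64(6), np.int64(110): np.int64(13)}
```

```bash
cat >> h.py <<'E'
YAW=np.radians(16.75); R=Rv(YAW)
def setO(d,y0):
    A=np.stack([R[:,0],R[:,1],[0,0,1]]); return np.linalg.solve(A,[d,y0,0.06])
E
python3 - <<'E'
from h import *
cs={n:cap(n) for n in('scene','top')}
G={}
for n,c in cs.items():
    W,_,I=cloud(c); x=W@R[:,0]
    d=[0.4985 for _ in 'a'][0]
    m=abs(x-d)<.007; d=np.median(x[m]); m=abs(x-d)<.003; d=x[m].mean()
    y=W[m]@R[:,1]; z=W[m]@R[:,2]
    # y edges
    e=np.percentile(y,[.7,99.3]); O=setO(d,e.mean()); print(n,'d',d,'ye',e,'ztop pred',O@R[:,2]+.195,'obs',np.percentile(z,99.5),'O',O.round(4))
    G[n]=(W-O)@R
# grid side views: x-z section and y-z for parts x>0
for n,L in G.items():
    m=(L[:,0]>52)|(L[:,0]>.052)
    print(n)
    P=L[m]
    im=np.zeros((300,300,3),np.uint8)
    for (k,rng) in (('xz',(0,2)),('yz',(1,2)),('yx',(1,0))):
        im=np.full((600,600,3),255,np.uint8)
        Q=L[L[:,0]>.004] if k!='yx' else L[(L[:,0]>.004)&(L[:,2]>.1)]
        for q in Q:
            a,b=q[rng[0]],q[rng[1]]
            u=int(a*2500+300) if k!='xz' else int(a*2500+100); v=int(560-b*2000) if k!='yx' else int(500-b*2500)
            col=cv2.applyColorMap(np.uint8([[np.clip((q[1 if k=='xz' else (0 if k=='yz' else 2)]+(.05 if k=='xz' else 0))*(2500 if k!='yx' else 1000),0,255)]]),2)[0,0]
            cv2.circle(im,(u,v),2,col.tolist(),-1)
        for g in range(-100,300,20):
            t=g/1000
            v=int(560-t*2000) if k!='yx' else int(500-t*2500); cv2.putText(im,str(g),(0,v+4),0,.4,(0,0,0)); cv2.line(im,(30,v),(600,v),(220,220,220),1)
            u=int(t*2500+300) if k!='xz' else int(t*2500+100); cv2.putText(im,str(g),(u-8,595),0,.4,(0,0,0)); cv2.line(im,(u,0),(u,580),(220,220,220),1)
        cv2.imwrite(f'pics/sec_{n}_{k}.png',im)
for k in ('xz','yz','yx'):
    a=[cv2.resize(cv2.imread(f'pics/sec_{n}_{k}.png'),(500,500)) for n in ('scene','top')]
    cv2.imwrite(f'pics/sec_{k}.png',np.hstack([x[:, :400] if 0 else cv2.resize(x,(400,500)) for x in a]))
E
```

```text
scene d 0.49704047151878517 ye [-0.16128452 -0.06184234] ztop pred -0.07978500962707452 obs -0.08040760933947645 O [0.573  0.0559 0.06  ]
top d 0.5004315016361197 ye [-0.16207229 -0.06363704] ztop pred -0.08215943447752838 obs -0.0801478354752745 O [0.5773 0.0559 0.06  ]
scene
top
```

View pics/sec_xz.png

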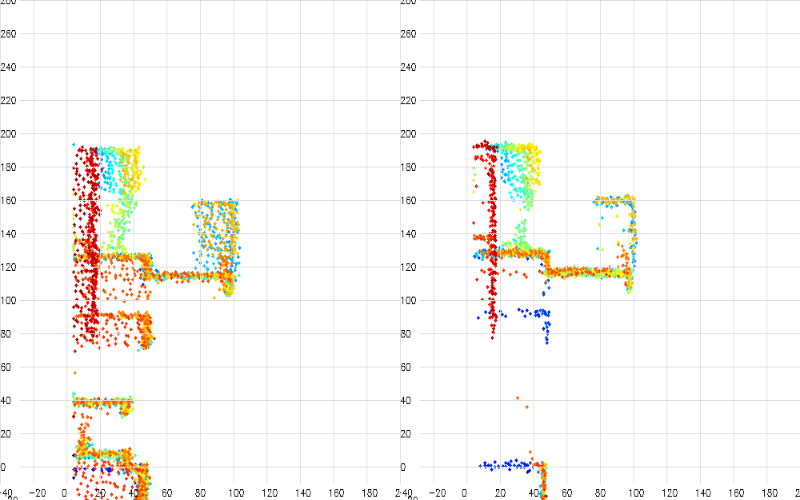

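View pics/sec_yz.png

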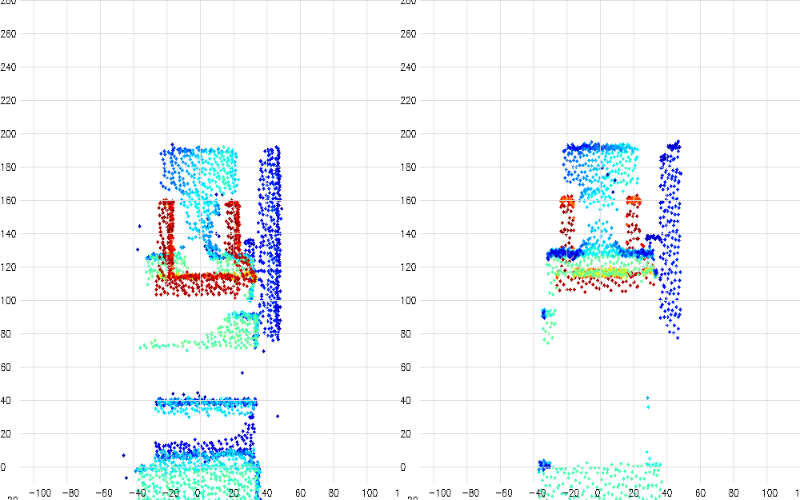

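View pics/sec_yx.png

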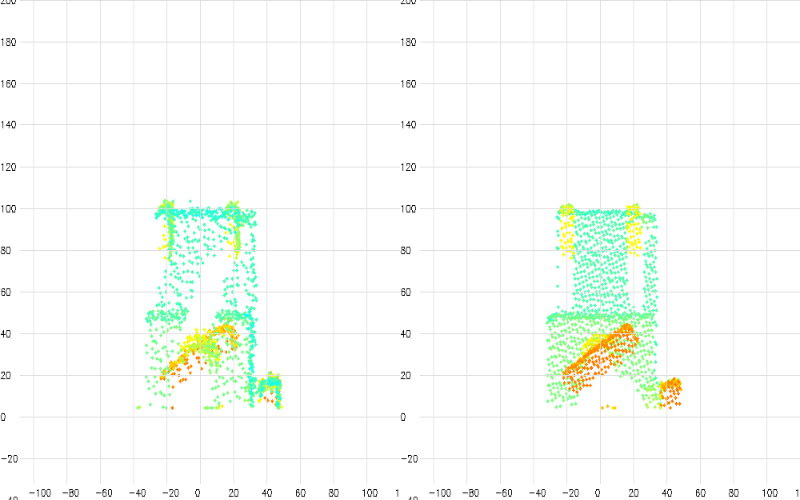

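```bash
cat >> h.py <<'E'
O=np.array([.575,.0559,.06])
Rt=np.stack([R[:,0],-R[:,1],-R[:,2]],1)   # grip tool orientation
def V(x,y,z): return O+R@(np.array([x,y,z])/1000)
from scipy.spatial.transform import Rotation as Ro
def plan(pt,Rg,axes='start'):
    s=status.read_state(); Rc=np.array(s['tcp_rot']); p=np.array(s['position'])
    rv=Ro.from_matrix(Rc.T@Rg).as_rotvec(degrees=True)
    print('t',s['time_s'],'p',p.round(4),'j',np.round(s['joint_positions'],1),'F',np.round(s['force'],2),'Mz',round(float(np.array(s['moment'])@Rc[:,2]),3),'op',round(s['opening'],3))
    print('TCP vise',((p-O)@R*1000).round(1),'shift units cur',(Rc.T@(pt-p)/.025).round(3),'goal axes',(Rg.T@(pt-p)/.025).round(3),'rot units',(rv/10).round(3))
E
python3 - <<'E'
from h import *
print(R.round(3).tolist())
print('grip TCP',V(90,-4.5,131).round(4),'pre',V(90,-4.5,216).round(4))
plan(V(90,-4.5,216),Rt)
E
```

```text
[[0.784, -0.288, -0.549], [0.236, 0.958, -0.165], [0.574, -0.0, 0.819]]
grip TCP [0.5749 0.0512 0.2189] pre [0.5283 0.0371 0.2886]
t 1.3 p [ 0.2678 -0.5647  0.2226] j [-74.9  30.2  82.1   0.   67.7 -10.2] F [ 0.24 -0.37  0.45] Mz 0.024 op 0.997
TCP vise [-294.2 -505.7  404.5] shift units cur [ 19.728 -17.287  -2.64 ] goal axes [ 15.369 -20.049   7.539] rot units [-0.263  3.493  0.835]
```

send_rows([
  [0.98, -0.86, -0.3, 0, 0, 0, -1],
  [0.98, -0.86, -0.3, 0, 0, 0, -1],
  [0.98, -0.86, -0.3, 0, 0, 0, -1],
  [0.98, -0.86, -0.3, 0, 0, 0, -1],
  [0.98, -0.86, -0.3, 0, 0, 0, -1],
  [0.98, -0.86, -0.3, 0, 0, 0, -1],
  [0.98, -0.86, -0.3, 0, 0, 0, -1],
  [0.98, -0.86, -0.3, 0, 0, 0, -1],
  [0.98, -0.86, -0.3, 0, 0, 0, -1],
  [0.98, -0.86, -0.3, 0, 0, 0, -1],
])

```text
time_s: 2.55
position: [0.3974, -0.2645, 0.298]
tcp_rot: [[0.904, 0.428, 0.0], [0.428, -0.904, -0.0], [0.0, 0.0, -1.0]]
force: [0.8, 0.4, -0.7]
opening: 0.998
```

send_rows([
  [0.98, -0.86, -0.2, 0, 0, 0, -1],
  [0.98, -0.86, -0.2, 0, 0, 0, -1],
  [0.98, -0.86, -0.2, 0, 0, 0, -1],
  [0.98, -0.86, -0.2, 0, 0, 0, -1],
  [0.98, -0.86, -0.2, 0, 0, 0, -1],
  [0.98, -0.86, -0.2, 0, 0, 0, -1],
  [0.98, -0.86, -0.2, 0, 0, 0, -1],
  [0.98, -0.86, -0.2, 0, 0, 0, -1],
])

```text
time_s: 3.55
position: [0.5008, -0.025, 0.3379]
tcp_rot: [[0.904, 0.428, 0.0], [0.428, -0.904, -0.0], [0.0, 0.0, -1.0]]
force: [0.5, 0.5, 0.3]
opening: 1.002
```

send_rows([
  [0, 0, 0, -0.05, 0.7, 0.17, -1],
  [0, 0, 0, -0.05, 0.7, 0.17, -1],
  [0, 0, 0, -0.05, 0.7, 0.17, -1],
  [0, 0, 0, -0.05, 0.7, 0.17, -1],
  [0, 0, 0, -0.05, 0.7, 0.17, -1],
  [0, 0, 0, 0, 0, 0, -1],
])

```text
time_s: 4.3
position: [0.4983, -0.0258, 0.3363]
tcp_rot: [[0.787, 0.285, 0.547], [0.23, -0.959, 0.167], [0.572, -0.006, -0.82]]
force: [-0.2, -0.6, -0.9]
opening: 1.002
```

```bash
python3 - <<'E'
from h import *
plan(V(90,-4.5,216),Rt)
E
```

```text
t 4.3 p [ 0.4983 -0.0258  0.3363] j [-32.1   2.  114.2  37.1  45.8  19.3] F [-0.17 -0.63 -0.92] Mz 0.049 op 1.002
TCP vise [ 79.1 -56.1 282. ] shift units cur [ 0.429 -2.061  2.643] goal axes [ 0.437 -2.065  2.639] rot units [-0.015  0.012 -0.036]
```

send_rows([
  [0.15, -0.69, 0.3, 0, 0, -0.02, -1],
  [0.15, -0.69, 0.3, 0, 0, -0.02, -1],
  [0.13, -0.69, 0.3, 0, 0, 0, -1],
  [0, 0, 0.6, 0, 0, 0, -1],
  [0, 0, 0.6, 0, 0, 0, -1],
  [0, 0, 0, 0, 0, 0, -1],
])

```text
time_s: 5.05
position: [0.5238, 0.0353, 0.3007]
tcp_rot: [[0.783, 0.294, 0.548], [0.241, -0.956, 0.168], [0.573, 0.001, -0.819]]
force: [-0.8, 0.3, 0.4]
opening: 0.998
```

```bash
python3 - <<'E'
from h import *
plan(V(90,-4.5,131),Rt)
a=cap('scene')['img'][100:340,180:420]; b=cap('top')['img'][100:320,160:400]
cv2.imwrite('pics/p1.png',np.hstack([cv2.resize(a,(400,400)),cv2.resize(b,(400,367)) if 0 else cv2.resize(b,(400,400))])[:,:,::-1])
E
```

```text
t 5.05 p [0.5238 0.0353 0.3007] j [-20.7   6.9 115.7  38.2  34.6  24.6] F [-0.81  0.26  0.42] Mz -0.01 op 0.998
TCP vise [ 93.   -5.  228.7] shift units cur [-0.12  -0.009  3.907] goal axes [-0.121 -0.019  3.907] rot units [-0.016  0.002  0.031]
```

View pics/p1.png

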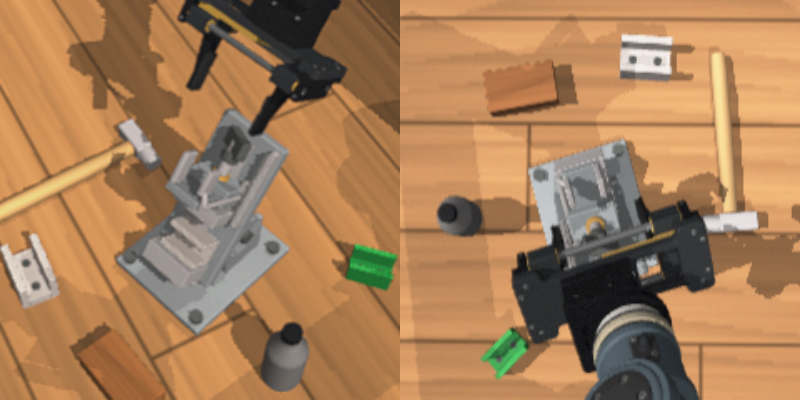

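send_rows([
  [-0.06, 0, 0.65, 0, 0, 0.03, -1],
  [-0.06, 0, 0.65, 0, 0, 0, -1],
  [0, 0, 0.65, 0, 0, 0, -1],
  [0, 0, 0.65, 0, 0, 0, -1],
  [0, 0, 0.65, 0, 0, 0, -1],
  [0, 0, 0.6, 0, 0, 0, -1],
  [0, 0, 0, 0, 0, 0, -1],
])

```text
time_s: 6.02
position: [0.5739, 0.0501, 0.2203]
tcp_rot: [[0.784, 0.288, 0.549], [0.235, -0.958, 0.167], [0.574, -0.002, -0.819]]
force: [-0.2, -0.6, 0.1]
opening: 1.004
```

```bash
python3 - <<'E'
from h import *
plan(V(90,-4.5,131),Rt)
a=cap('scene')['img'][100:340,180:420]; b=cap('top')['img'][150:310,200:360]
cv2.imwrite('pics/p2.png',np.hstack([cv2.resize(a,(400,400)),cv2.resize(b,(400,400))])[:,:,::-1])
E
```

```text
t 6.025 p [0.5739 0.0501 0.2203] j [-16.   19.4 115.8  53.1  23.   11.5] F [-0.18 -0.56  0.12] Mz 0.048 op 1.004
TCP vise [ 89.7  -5.2 132.9] shift units cur [ 0.012 -0.028  0.075] goal axes [ 0.012 -0.028  0.075] rot units [-0.011 -0.005 -0.008]
```

View pics/p2.png

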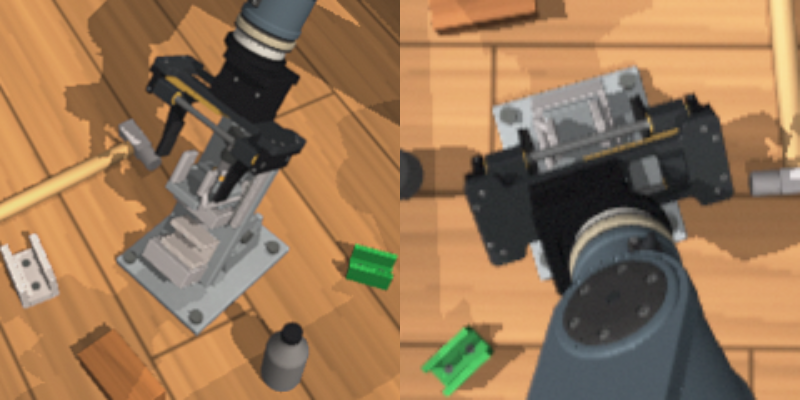

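send_rows([
  [0, 0, 0.03, 0, 0, 0, 0],
  [0, 0, 0, 0, 0, 0, 0.4],
  [0, 0, 0, 0, 0, 0, 1],
  [0, 0, 0, 0, 0, 0, 1],
  [0, 0, 0, 0, 0, 0, 1],
  [0, 0, 0, 0, 0, 0, 1],
])

```text
time_s: 6.88
position: [0.5733, 0.0518, 0.2192]
tcp_rot: [[0.785, 0.29, 0.548], [0.234, -0.957, 0.17], [0.574, -0.005, -0.819]]
force: [2.8, 3.9, -2.8]
opening: 0.465
```

```bash
python3 - <<'E'
from h import *
plan(V(90,-4.5,101),Rt)
s=status.read_state(); print('F vise',(np.array(s['force'])@R).round(1),'op mm',s['opening']*87)
E
```

```text
t 6.875 p [0.5733 0.0518 0.2192] j [-15.9  19.5 115.9  53.3  23.   11.3] F [ 2.84  3.93 -2.75] Mz 0.098 op 0.465
TCP vise [ 89.   -3.4 132. ] shift units cur [0.041 0.049 1.241] goal axes [0.041 0.042 1.241] rot units [-0.03 -0.   -0.01]
F vise [ 1.6  2.9 -4.5] op mm 40.43193568138361
```

send_rows([
  [0, 0, 0.2, 0, 0, 0, 1],
  [0, 0, 0.2, 0, 0, 0, 1],
  [0, 0, 0.2, 0, 0, 0, 1],
  [0, 0, 0.2, 0, 0, 0, 1],
  [0, 0, 0.2, 0, 0, 0, 1],
  [0, 0, 0, 0, 0, 0, 1],
])

```text
time_s: 7.62
position: [0.5872, 0.0559, 0.1984]
tcp_rot: [[0.785, 0.29, 0.548], [0.234, -0.957, 0.17], [0.574, -0.005, -0.819]]
force: [2.0, 5.5, -2.4]
opening: 0.46
```

```bash
cat > m.py <<'E'
from h import *
plan(V(90,-4.5,101),Rt)
s=status.read_state(); print('F vise',(np.array(s['force'])@R).round(1),'op mm',s['opening']*87)
c=cap('scene')
W,uv,I=cloud(c); L=((W-O)@R*1000); L[:,0]-=(c and 0)
# jaw/work z profile: points near front, y -40..40
m=(L[:,0]>2)&(L[:,0]<55)&(abs(L[:,1])<32)&(L[:,2]>25)&(L[:,2]<110)
h,e=np.histogram(L[m,2],bins=np.arange(26,110,2)); print(dict(zip(e[:-1].astype(int).tolist(),h.tolist())))
a=c['img'][170:290,230:370]
import sys
cv2.imwrite('pics/'+sys.argv[1],cv2.resize(a,(700,600),interpolation=cv2.INTER_CUBIC)[:,:,::-1])
E
python3 m.py p3.png
```

```text
t 7.625 p [0.5872 0.0559 0.1984] j [-14.8  22.8 115.2  58.5  20.9   6.6] F [ 2.02  5.49 -2.37] Mz 0.054 op 0.46
TCP vise [ 89.   -3.5 106.7] shift units cur [0.042 0.04  0.227] goal axes [0.042 0.039 0.228] rot units [-0.031  0.    -0.01 ]
F vise [ 1.5  4.7 -4. ] op mm 39.977559713145205
{26: 3, 28: 1, 30: 4, 32: 18, 34: 16, 36: 22, 38: 19, 40: 5, 42: 1, 44: 0, 46: 9, 48: 20, 50: 11, 52: 9, 54: 7, 56: 9, 58: 7, 60: 7, 62: 8, 64: 17, 66: 30, 68: 1, 70: 0, 72: 1, 74: 3, 76: 5, 78: 7, 80: 7, 82: 1, 84: 0, 86: 5, 88: 16, 90: 27, 92: 19, 94: 19, 96: 18, 98: 27, 100: 74, 102: 62, 104: 9, 106: 13}
```

View pics/p3.png

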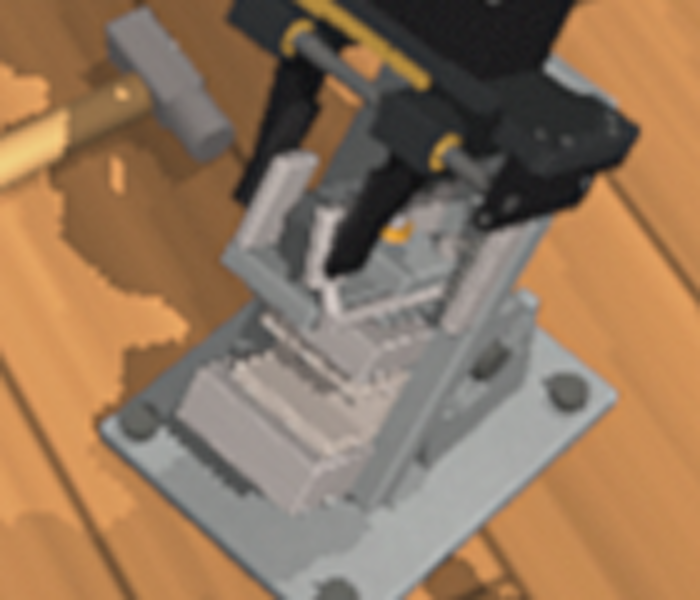

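send_rows([
  [0, 0, 0.1, 0, 0, 0, 1],
  [0, 0, 0.09, 0, 0, 0, 1],
  [0, 0, 0, 0, 0, 0, 1],
  [0, 0, 0, 0, 0, 0, 1],
])

```text
time_s: 8.18
position: [0.5896, 0.0566, 0.1948]
tcp_rot: [[0.785, 0.29, 0.548], [0.235, -0.957, 0.17], [0.574, -0.005, -0.819]]
force: [0.6, 5.1, -0.1]
opening: 0.463
```

```bash
python3 m.py p4.png
```

```text
t 8.175 p [0.5896 0.0566 0.1948] j [-14.6  23.4 115.1  59.6  20.6   5.6] F [ 0.6   5.13 -0.09] Mz 0.053 op 0.463
TCP vise [ 89.   -3.5 102.3] shift units cur [0.041 0.038 0.051] goal axes [0.041 0.038 0.051] rot units [-0.03  -0.001 -0.009]
F vise [ 1.6  4.7 -1.2] op mm 40.24852135486805
{26: 3, 28: 1, 30: 2, 32: 19, 34: 10, 36: 3, 38: 0, 40: 1, 42: 14, 44: 18, 46: 8, 48: 8, 50: 8, 52: 10, 54: 6, 56: 8, 58: 6, 60: 25, 62: 21, 64: 3, 66: 0, 68: 1, 70: 4, 72: 7, 74: 3, 76: 8, 78: 1, 80: 2, 82: 2, 84: 24, 86: 22, 88: 19, 90: 13, 92: 17, 94: 31, 96: 93, 98: 40, 100: 10, 102: 12, 104: 7, 106: 11}
```

View pics/p4.png

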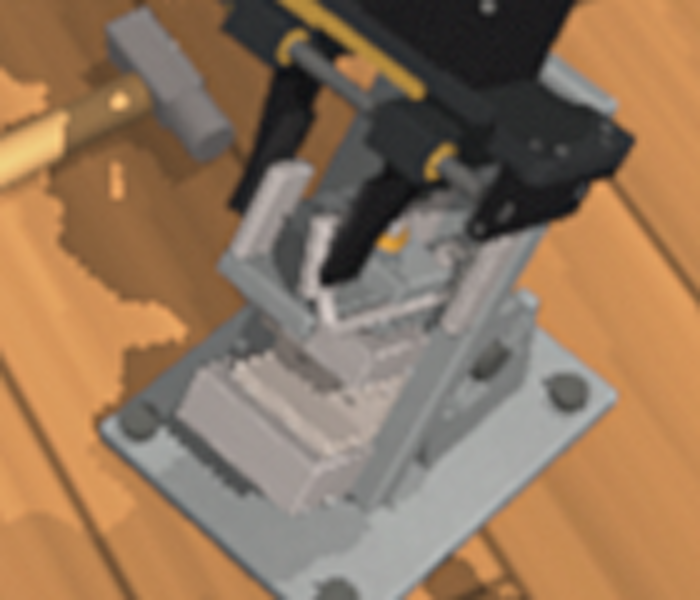

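send_rows([
  [0, 0, 0.01, 0, 0, 0, 0],
  [0, 0, 0, 0, 0, 0, -0.6],
  [0, 0, 0, 0, 0, 0, -0.6],
  [0, 0, 0, 0, 0, 0, -0.6],
  [0, 0, 0, 0, 0, 0, -0.6],
])

```text
time_s: 8.85
position: [0.5907, 0.0544, 0.1951]
tcp_rot: [[0.784, 0.287, 0.55], [0.234, -0.958, 0.165], [0.575, -0.001, -0.818]]
force: [0.4, -0.0, 1.1]
opening: 0.783
```

send_rows([
  [0, 0, -0.5, 0, 0, 0, -0.6],
  [0, 0, -0.7, 0, 0, 0, -0.6],
  [0, 0, -0.8, 0, 0, 0, -0.6],
  [0, 0, -0.8, 0, 0, 0, -0.6],
  [0, 0, -0.8, 0, 0, 0, -0.6],
  [0, 0, -0.8, 0, 0, 0, -0.6],
  [0, 0, -0.6, 0, 0, 0, -0.6],
  [0, 0, 0, 0, 0, 0, -0.6],
])

```text
time_s: 9.85
position: [0.5217, 0.0339, 0.2984]
tcp_rot: [[0.783, 0.287, 0.552], [0.234, -0.958, 0.166], [0.576, -0.0, -0.818]]
force: [-0.4, 0.1, -0.3]
opening: 0.797
```

```bash
cat > n.py <<'E'
from h import *
import sys
for n in ('scene','top'):
    c=cap(n); W,uv,I=cloud(c); O2=np.array([.573,.0559,.06]) if n=='scene' else np.array([.5773,.0559,.06])
    L=(W-O2)@R*1000
    m=(L[:,0]>2)&(L[:,0]<55)&(abs(L[:,1])<32)&(L[:,2]>25)&(L[:,2]<110)
    h,e=np.histogram(L[m,2],bins=np.arange(26,110,2)); print(n,dict(zip(e[:-1].astype(int).tolist(),h.tolist())))
    g=(L[:,0]>74)&(L[:,0]<106)&(L[:,2]>95)&(L[:,2]<136)&(abs(L[:,1])<40); G=L[g]
    for s in (-1,1):
        q=G[(G[:,1]*s>8)&(G[:,2]>100)&(G[:,2]<128)]
        if len(q): print(' fin',s,len(q),'y',np.percentile(q[:,1],[3,97]).round(1),'ztop',np.percentile(G[G[:,1]*s>8][:,2],97).round(1))
    q=L[(L[:,0]>3)&(L[:,0]<60)&(L[:,2]>140)&(L[:,2]<180)&(abs(L[:,1])<30)]
    q=q[q[:,2]>np.percentile(q[:,2],98)-22]
    top=q[q[:,2]>np.percentile(q[:,2],97)-3]
    if len(top)>8:
        (cx,cy),(w,hh),ang=cv2.minAreaRect(top[:,:2].astype(np.float32)); bx=cv2.boxPoints(((cx,cy),(w,hh),ang)); ed=[bx[1]-bx[0],bx[2]-bx[1]]; l=max(ed,key=np.linalg.norm)
        print(' handle top z',np.percentile(top[:,2],50),'ctr',cx,cy,'size',w,hh,'ang deg',np.degrees(np.arctan2(l[1],l[0]))%180,len(top))
    a=c['img'][150:270,240:380] if n=='scene' else c['img'][160:280,210:350]
    cv2.imwrite('pics/'+n+sys.argv[1],cv2.resize(a,(560,480),interpolation=cv2.INTER_CUBIC)[:,:,::-1])
E
python3 n.py 5.png; python3 -c "
from h import *
plan(V(90,-4.5,101),Rt)"
```

```text
scene {26: 2, 28: 2, 30: 10, 32: 9, 34: 1, 36: 1, 38: 4, 40: 17, 42: 12, 44: 12, 46: 9, 48: 6, 50: 8, 52: 6, 54: 7, 56: 8, 58: 37, 60: 11, 62: 0, 64: 0, 66: 0, 68: 5, 70: 11, 72: 6, 74: 4, 76: 2, 78: 2, 80: 18, 82: 26, 84: 23, 86: 23, 88: 18, 90: 26, 92: 65, 94: 115, 96: 21, 98: 21, 100: 18, 102: 14, 104: 16, 106: 11}
 fin -1 110 y [-24.2 -16.3] ztop 127.2
 fin 1 110 y [12.3 21.4] ztop 125.8
top {26: 0, 28: 0, 30: 0, 32: 0, 34: 0, 36: 0, 38: 0, 40: 0, 42: 0, 44: 2, 46: 2, 48: 1, 50: 0, 52: 2, 54: 1, 56: 3, 58: 0, 60: 3, 62: 5, 64: 0, 66: 0, 68: 0, 70: 0, 72: 3, 74: 1, 76: 2, 78: 0, 80: 2, 82: 29, 84: 36, 86: 16, 88: 17, 90: 14, 92: 20, 94: 114, 96: 166, 98: 52, 100: 18, 102: 13, 104: 16, 106: 10}
 fin -1 37 y [-23.6 -15.9] ztop 130.9
 fin 1 49 y [12.7 21.8] ztop 129.3
 handle top z 160.34137778052067 ctr 26.491012573242188 1.953756332397461 size 46.7286376953125 23.08591651916504 ang deg 36.61893 66
t 9.95 p [0.5216 0.0342 0.2973] j [-21.    7.  116.3  39.   34.   23.9] F [-0.58  0.59 -0.11] Mz 0.002 op 0.8
TCP vise [ 89.1  -5.4 227.3] shift units cur [ 0.031 -0.03   5.051] goal axes [ 0.036 -0.035  5.051] rot units [-0.007 -0.005 -0.009]
```

View pics/scene5.png

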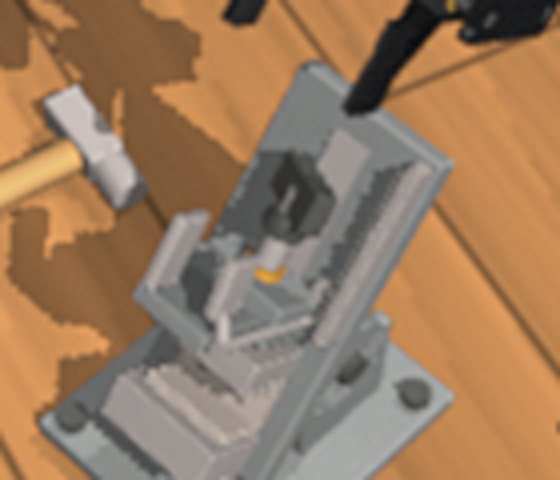

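View pics/top5.png

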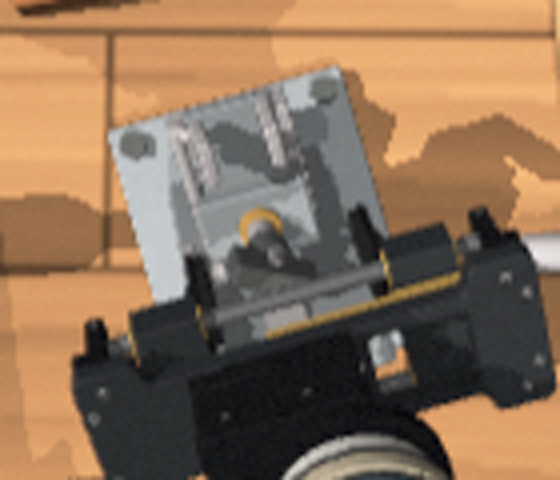

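```bash
python3 - <<'E'
from h import *
from scipy.optimize import least_squares
c=cap('scene'); W,uv,I=cloud(c); L=(W-np.array([.573,.0559,.06]))@R*1000
q=L[(L[:,0]>6)&(L[:,0]<60)&(L[:,2]>138)&(L[:,2]<172)&(abs(L[:,1])<32)]
print(len(q),q.min(0),q.max(0))
# fit box SDF, half 24,7,13
def sd(p):
    x0,y0,z0,a=p; d=q-[x0,y0,z0]; u=np.cos(a)*d[:,0]+np.sin(a)*d[:,1]; v=-np.sin(a)*d[:,0]+np.cos(a)*d[:,1]
    k=np.abs(np.stack([u,v,d[:,2]],1))-[24,7,13]
    return np.linalg.norm(np.maximum(k,0),axis=1)+np.minimum(k.max(1),0)
for a0 in (30,60,90,120):
    r=least_squares(sd,[28,0,150,np.radians(a0)],loss='soft_l1',f_scale=1.5); print(a0,r.x[:3].round(1),np.degrees(r.x[3]).round(1),r.cost.round(1))
E
```

```text
203 [  6.01014892 -23.56316908 138.06278002] [ 46.03430754  22.92399483 160.60950991]
30 [ 26.5  -0.3 145.1] 58.0 104.4
60 [ 26.6  -0.3 145.1] 57.9 104.3
90 [ 31.5  -2.6 144.7] 79.3 450.5
120 [ 26.6  -0.3 145.1] 57.9 104.3
```

send_rows([
  [-0.6, -0.06, -0.1, 0, 0, 0, 0.29],
  [-0.6, -0.06, 0, 0, 0, 0, 0.29],
  [-0.6, -0.05, 0, 0, 0, 0, 0.29],
  [-0.6, -0.05, 0, 0, 0, 0, 0.29],
  [0, 0, 0, 0, 0, -1, 0.29],
  [0, 0, 0, 0, 0, -1, 0.29],
  [0, 0, 0, 0, 0, -1, 0.29],
  [0, 0, 0, 0, 0, 0, 0.29],
])

```text
time_s: 11.0
position: [0.4715, 0.0253, 0.2644]
tcp_rot: [[0.537, 0.641, 0.549], [0.68, -0.714, 0.167], [0.499, 0.283, -0.819]]
force: [0.2, -0.5, -0.2]
opening: 0.358
```

```bash
cat > p.py <<'E'
from h import *
import sys
th,x,y,z=map(float,sys.argv[1:5])
Rg=Rt@Ro.from_euler('z',-th,degrees=True).as_matrix()
plan(V(x,y,z),Rg)
s=status.read_state(); print('F vise',(np.array(s['force'])@R).round(1),'M vise',(np.array(s['moment'])@R).round(3),'op mm',round(s['opening']*87,1))
E
python3 p.py 30 28.5 0 141; python3 n.py 6.png
```

```text
t 11.0 p [0.4715 0.0253 0.2644] j [-26.2   6.3 124.9  49.1  31.3 -21.7] F [ 0.18 -0.5  -0.22] Mz -0.033 op 0.358
TCP vise [ 28.9   0.5 229.3] shift units cur [-0.026  0.017  3.533] goal axes [-0.022  0.01   3.533] rot units [-0.011 -0.006 -0.022]
F vise [-0.1 -0.5 -0.2] M vise [-0.022  0.344  0.034] op mm 31.2
scene {26: 0, 28: 4, 30: 9, 32: 9, 34: 1, 36: 1, 38: 7, 40: 16, 42: 12, 44: 7, 46: 13, 48: 8, 50: 6, 52: 8, 54: 7, 56: 13, 58: 34, 60: 10, 62: 0, 64: 0, 66: 1, 68: 4, 70: 8, 72: 6, 74: 7, 76: 2, 78: 4, 80: 11, 82: 31, 84: 28, 86: 19, 88: 25, 90: 26, 92: 53, 94: 117, 96: 31, 98: 18, 100: 16, 102: 19, 104: 12, 106: 10}
 fin -1 110 y [-24.2 -16.2] ztop 127.1
 fin 1 110 y [12.9 21.6] ztop 125.9
 handle top z 173.98738674131553 ctr 4.690652847290039 0.3314018249511719 size 44.42990493774414 3.21638560295105 ang deg 88.260735 13
top {26: 0, 28: 0, 30: 0, 32: 0, 34: 0, 36: 0, 38: 0, 40: 0, 42: 0, 44: 2, 46: 1, 48: 1, 50: 3, 52: 1, 54: 0, 56: 1, 58: 3, 60: 6, 62: 1, 64: 0, 66: 0, 68: 0, 70: 0, 72: 2, 74: 0, 76: 3, 78: 1, 80: 3, 82: 19, 84: 40, 86: 25, 88: 13, 90: 11, 92: 21, 94: 98, 96: 187, 98: 46, 100: 19, 102: 16, 104: 16, 106: 6}
 fin -1 33 y [-23.6 -15.9] ztop 130.1
 fin 1 57 y [12.8 22.1] ztop 129.5
 handle top z 175.89570807556933 ctr 3.7513742446899414 1.7470507621765137 size 1.5074435472488403 15.299515724182129 ang deg 91.17561 11
```

View pics/scene6.png

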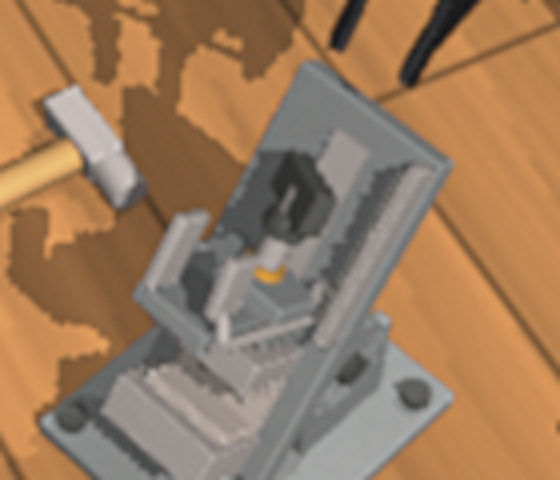

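send_rows([
  [0, 0, 0.5, 0, 0, 0, 0.29],
  [0, 0, 0.5, 0, 0, 0, 0.29],
  [0, 0, 0.5, 0, 0, 0, 0.29],
  [0, 0, 0.5, 0, 0, 0, 0.29],
  [0, 0, 0.3, 0, 0, 0, 0.29],
  [0, 0, 0, 0, 0, 0, 0.29],
])

```text
time_s: 11.85
position: [0.5031, 0.0349, 0.2173]
tcp_rot: [[0.537, 0.641, 0.548], [0.681, -0.713, 0.167], [0.499, 0.283, -0.819]]
force: [0.4, 0.7, 0.7]
opening: 0.355
```

```bash
python3 p.py 30 28.5 0 141; python3 n.py 7.png >/dev/null
```

```text
t 11.85 p [0.5031 0.0349 0.2173] j [-22.1  15.2 125.   63.3  23.9 -34.4] F [0.45 0.7  0.66] Mz 0.02 op 0.355
TCP vise [ 28.9   0.6 171.8] shift units cur [-0.028  0.015  1.232] goal axes [-0.027  0.013  1.233] rot units [-0.012 -0.006 -0.019]
F vise [0.9 0.5 0.2] M vise [-0.019  0.352 -0.019] op mm 30.9
```

View pics/scene7.png

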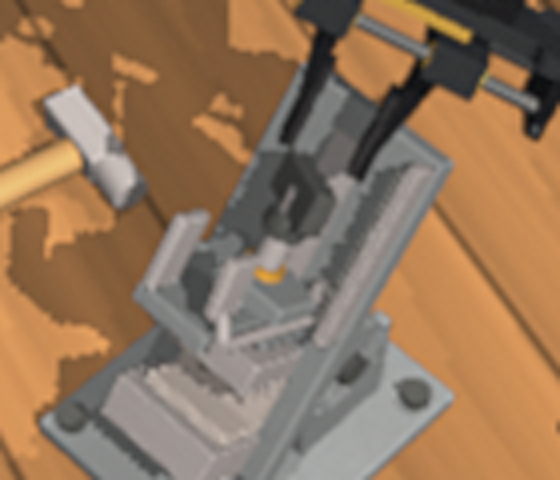

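send_rows([
  [-0.02, 0.01, 0.2, 0, 0, 0, 0.29],
  [0, 0, 0.2, 0, 0, 0, 0.29],
  [0, 0, 0.2, 0, 0, 0, 0.29],
  [0, 0, 0.2, 0, 0, 0, 0.29],
  [0, 0, 0, 0, 0, 0, 0.29],
])

```text
time_s: 12.58
position: [0.5138, 0.0379, 0.2008]
tcp_rot: [[0.536, 0.642, 0.549], [0.682, -0.712, 0.168], [0.498, 0.284, -0.819]]
force: [-0.4, 1.7, -0.1]
opening: 0.355
```

```bash
python3 p.py 30 28.5 0 141; python3 n.py 8.png >/dev/null
```

```text
t 12.575 p [0.5138 0.0379 0.2008] j [-20.9  18.2 124.8  69.7  22.1 -40.4] F [-0.39  1.69 -0.14] Mz -0.022 op 0.355
TCP vise [ 28.5   0.4 151.9] shift units cur [-0.008  0.013  0.437] goal axes [-0.008  0.012  0.437] rot units [-0.012 -0.007 -0.01 ]
F vise [ 0.   1.7 -0.2] M vise [0.072 0.536 0.023] op mm 30.9
```

View pics/scene8.png

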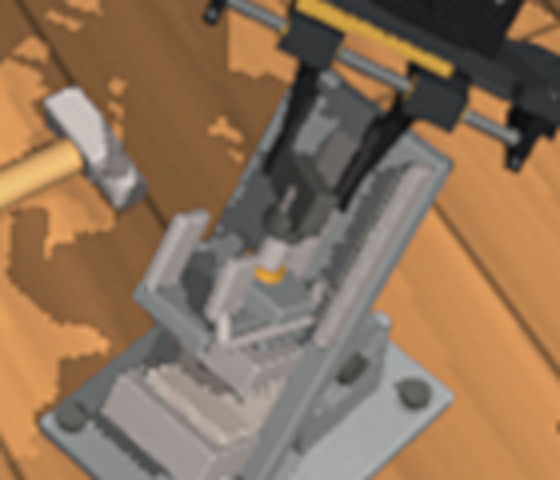

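send_rows([
  [0, 0, 0.2, 0, 0, 0, 0.29],
  [0, 0, 0.22, 0, 0, 0, 0.29],
  [0, 0, 0, 0, 0, 0, 0.29],
])

```text
time_s: 13.05
position: [0.5196, 0.0396, 0.1923]
tcp_rot: [[0.536, 0.642, 0.549], [0.682, -0.712, 0.167], [0.498, 0.284, -0.819]]
force: [-1.3, 1.5, -2.7]
opening: 0.355
```

```bash
python3 p.py 30 28.5 0 141; python3 n.py 9.png >/dev/null
```

```text
t 13.05 p [0.5196 0.0396 0.1923] j [-20.3  19.8 124.6  73.2  21.3 -43.6] F [-1.3   1.46 -2.67] Mz -0.055 op 0.355
TCP vise [ 28.6   0.3 141.4] shift units cur [-0.009  0.01   0.018] goal axes [-0.009  0.01   0.018] rot units [-0.011 -0.007 -0.01 ]
F vise [-2.2  1.8 -1.7] M vise [0.207 0.635 0.056] op mm 30.9
```

View pics/scene9.png

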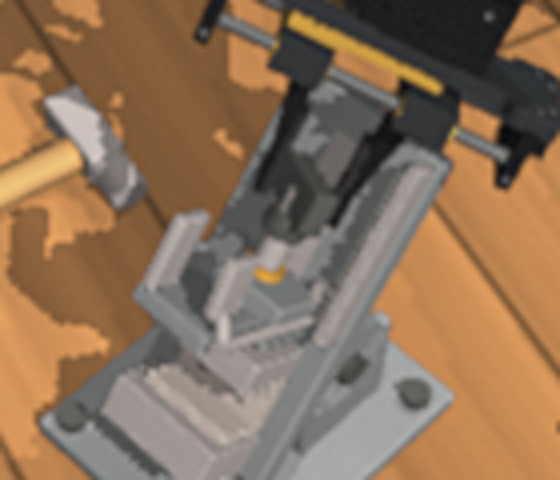

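send_rows([
  [0, 0, 0, 0, 0, 0, 0.5],
  [0, 0, 0, 0, 0, 0, 1],
  [0, 0, 0, 0, 0, 0, 1],
  [0, 0, 0, 0, 0, 0, 1],
  [0, 0, 0, 0, 0, 0, 1],
])

```text
time_s: 13.78
position: [0.519, 0.0413, 0.1928]
tcp_rot: [[0.533, 0.644, 0.548], [0.682, -0.711, 0.172], [0.5, 0.283, -0.818]]
force: [-1.0, 5.8, -2.9]
opening: 0.162
```

```bash
python3 p.py 30 28.5 0 141; python3 n.py 10.png
```

```text
t 13.775 p [0.519  0.0413 0.1928] j [-20.2  19.7 124.7  73.1  21.5 -43.6] F [-0.99  5.83 -2.89] Mz -0.15 op 0.162
TCP vise [ 28.8   2.2 141.9] shift units cur [-0.055  0.069  0.036] goal axes [-0.055  0.069  0.036] rot units [-0.028 -0.024 -0.002]
F vise [-1.1  5.9 -2.8] M vise [0.903 0.461 0.154] op mm 14.1
scene {26: 3, 28: 4, 30: 9, 32: 6, 34: 1, 36: 1, 38: 7, 40: 19, 42: 14, 44: 9, 46: 9, 48: 13, 50: 3, 52: 8, 54: 11, 56: 13, 58: 35, 60: 6, 62: 0, 64: 2, 66: 1, 68: 3, 70: 11, 72: 3, 74: 7, 76: 5, 78: 2, 80: 4, 82: 27, 84: 28, 86: 22, 88: 27, 90: 24, 92: 34, 94: 131, 96: 41, 98: 17, 100: 19, 102: 8, 104: 16, 106: 11}
 fin -1 107 y [-23.9 -16.4] ztop 127.4
 fin 1 113 y [15.5 23.1] ztop 127.1
 handle top z 178.15082848759232 ctr 28.214475631713867 9.279529571533203 size 21.378578186035156 54.678043365478516 ang deg 125.4224 25
top {26: 0, 28: 0, 30: 0, 32: 0, 34: 0, 36: 0, 38: 1, 40: 0, 42: 1, 44: 1, 46: 0, 48: 3, 50: 0, 52: 1, 54: 1, 56: 2, 58: 2, 60: 5, 62: 1, 64: 1, 66: 0, 68: 0, 70: 0, 72: 0, 74: 2, 76: 3, 78: 1, 80: 2, 82: 11, 84: 39, 86: 27, 88: 15, 90: 9, 92: 17, 94: 65, 96: 170, 98: 102, 100: 18, 102: 17, 104: 12, 106: 8}
 fin -1 29 y [-23.6 -15.8] ztop 130.6
 fin 1 31 y [15.9 23.9] ztop 130.7
```

View pics/scene10.png

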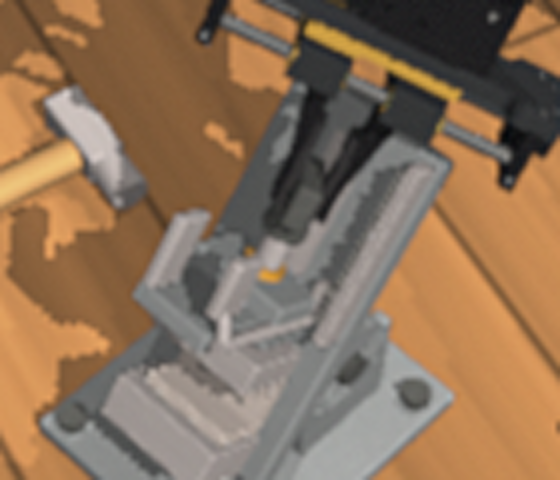

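send_rows([
  [0.05, -0.07, 0, 0, 0, 0.5, 1],
  [0, 0, 0.01, 0, 0, 1, 1],
  [0, 0, 0.01, 0, 0, 1, 1],
  [0, 0, 0.01, 0, 0, 1, 1],
  [0, 0, 0, 0, 0, 0, 1],
])

```text
time_s: 14.5
position: [0.5203, 0.0397, 0.1926]
tcp_rot: [[0.806, 0.216, 0.551], [0.15, -0.975, 0.162], [0.572, -0.048, -0.819]]
force: [-1.7, -3.5, -0.4]
opening: 0.164
```

```bash
python3 p.py -5 28.5 2 141; python3 n.py 11.png
```

```text
t 14.5 p [0.5203 0.0397 0.1926] j [-20.   19.8 124.6  73.5  20.8  -8.7] F [-1.69 -3.49 -0.41] Mz -0.165 op 0.164
TCP vise [ 29.3   0.2 141.4] shift units cur [-0.039 -0.068  0.015] goal axes [-0.039 -0.068  0.015] rot units [ 0.02  -0.007 -0.008]
F vise [-2.4 -2.9  1.2] M vise [-0.547  0.905  0.161] op mm 14.2
scene {26: 2, 28: 1, 30: 9, 32: 3, 34: 3, 36: 0, 38: 8, 40: 21, 42: 18, 44: 9, 46: 13, 48: 9, 50: 9, 52: 5, 54: 7, 56: 20, 58: 41, 60: 4, 62: 0, 64: 0, 66: 0, 68: 5, 70: 5, 72: 5, 74: 10, 76: 6, 78: 0, 80: 3, 82: 28, 84: 25, 86: 26, 88: 20, 90: 21, 92: 33, 94: 99, 96: 80, 98: 15, 100: 18, 102: 9, 104: 15, 106: 13}
 fin -1 112 y [-24.3 -15.7] ztop 128.0
 fin 1 103 y [16.  23.9] ztop 128.3
 handle top z 178.21681391828562 ctr 21.680526733398438 2.552959442138672 size 38.87981033325195 45.837337493896484 ang deg 168.14148 36
top {26: 0, 28: 0, 30: 0, 32: 0, 34: 0, 36: 0, 38: 0, 40: 1, 42: 0, 44: 1, 46: 2, 48: 0, 50: 2, 52: 1, 54: 1, 56: 1, 58: 3, 60: 4, 62: 1, 64: 0, 66: 0, 68: 0, 70: 0, 72: 1, 74: 1, 76: 1, 78: 1, 80: 2, 82: 6, 84: 29, 86: 35, 88: 13, 90: 13, 92: 15, 94: 37, 96: 161, 98: 128, 100: 30, 102: 23, 104: 6, 106: 12}
 fin -1 33 y [-23.2 -15.8] ztop 131.1
 fin 1 30 y [16.2 24.2] ztop 130.9
 handle top z 175.63531912615844 ctr 39.86771011352539 1.3724298477172852 size 31.37433624267578 3.092379570007324 ang deg 84.947205 11
```

View pics/scene11.png

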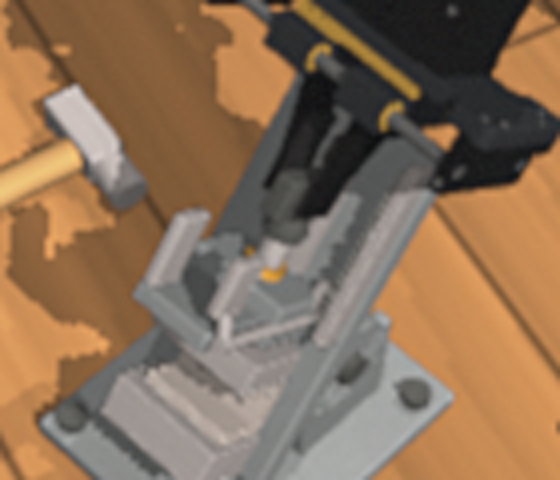

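send_rows([
  [0, 0, 0.01, 0, 0, 0.8, 1],
  [0, 0, 0.01, 0, 0, 0.8, 1],
  [0, 0, 0.01, 0, 0, 0.8, 1],
  [0, 0, 0, 0, 0, 0, 1],
])

```text
time_s: 15.1
position: [0.5204, 0.0383, 0.1923]
tcp_rot: [[0.823, -0.133, 0.552], [-0.26, -0.953, 0.158], [0.505, -0.273, -0.819]]
force: [-8.6, -8.4, 6.9]
opening: 0.162
```

```bash
python3 p.py -29 28.5 1 141; python3 n.py 12.png |grep -v '{'
```

```text
t 15.1 p [0.5204 0.0383 0.1923] j [-20.   19.8 124.7  73.8  20.6  15. ] F [-8.58 -8.38  6.86] Mz -0.123 op 0.162
TCP vise [ 28.9  -1.1 141.2] shift units cur [-0.056 -0.066  0.009] goal axes [-0.056 -0.066  0.01 ] rot units [ 0.038 -0.024 -0.007]
F vise [-4.8 -5.6 11.7] M vise [-1.058  1.309  0.112] op mm 14.1
 fin -1 103 y [-24.3 -16.2] ztop 129.3
 fin 1 104 y [16. 24.] ztop 128.8
 handle top z 178.12679230752556 ctr 38.97575759887695 -2.19964599609375 size 42.37582015991211 20.064910888671875 ang deg 87.04592 33
 fin -1 24 y [-23.5 -16.2] ztop 131.9
 fin 1 28 y [16.1 24.3] ztop 132.6
```

send_rows([
  [-0.06, 0.12, -0.03, 0, 0, 0, 1],
  [0, 0, 0, 0, 0, 0, 1],
  [0, 0, 0, 0, 0, 0.5, 1],
  [0, 0, 0, 0, 0, 0, 1],
])

```text
time_s: 15.7
position: [0.5201, 0.0378, 0.1921]
tcp_rot: [[0.809, -0.2, 0.553], [-0.342, -0.925, 0.164], [0.479, -0.322, -0.817]]
force: [-0.4, -2.8, 5.8]
opening: 0.159
```

```bash
python3 p.py -34 25.9 .5 141; python3 n.py 13.png 
```

```text
t 15.7 p [0.5201 0.0378 0.1921] j [-20.4  19.9 124.8  74.5  21.1  18.8] F [-0.42 -2.8   5.81] Mz -0.005 op 0.159
TCP vise [ 28.4  -1.5 141.3] shift units cur [-0.129 -0.009  0.013] goal axes [-0.128 -0.009  0.013] rot units [-0.003 -0.027 -0.007]
F vise [ 2.3 -2.6  5.5] M vise [-0.525 -0.044  0.003] op mm 13.9
scene {26: 3, 28: 3, 30: 5, 32: 7, 34: 3, 36: 0, 38: 9, 40: 18, 42: 20, 44: 16, 46: 12, 48: 8, 50: 8, 52: 9, 54: 5, 56: 19, 58: 41, 60: 7, 62: 1, 64: 0, 66: 0, 68: 1, 70: 5, 72: 8, 74: 6, 76: 6, 78: 3, 80: 4, 82: 16, 84: 37, 86: 28, 88: 16, 90: 23, 92: 28, 94: 70, 96: 125, 98: 14, 100: 16, 102: 14, 104: 14, 106: 12}
 fin -1 103 y [-24.3 -16.3] ztop 129.4
 fin 1 102 y [17.2 24.1] ztop 128.9
 handle top z 177.98967801429194 ctr 36.42551040649414 -4.296806335449219 size 39.98919677734375 16.63644027709961 ang deg 70.54044 30
top {26: 0, 28: 0, 30: 0, 32: 0, 34: 0, 36: 0, 38: 0, 40: 1, 42: 1, 44: 1, 46: 0, 48: 1, 50: 2, 52: 1, 54: 0, 56: 0, 58: 5, 60: 5, 62: 1, 64: 0, 66: 0, 68: 0, 70: 0, 72: 0, 74: 0, 76: 1, 78: 3, 80: 2, 82: 2, 84: 19, 86: 40, 88: 19, 90: 16, 92: 13, 94: 20, 96: 123, 98: 160, 100: 51, 102: 14, 104: 13, 106: 4}
 fin -1 26 y [-23.5 -15.8] ztop 132.8
 fin 1 30 y [16.1 24.2] ztop 132.7
```

View pics/scene13.png

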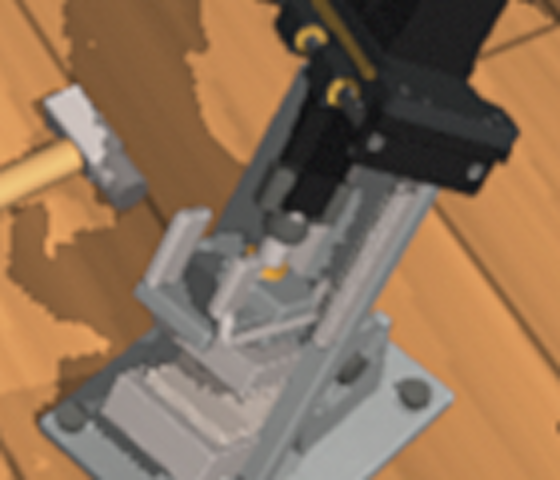

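send_rows([
  [0, 0, 0, 0, 0, 0.7, 1],
  [0, 0, 0, 0, 0, 0.7, 1],
  [0, 0, 0, 0, 0, 0.6, 1],
  [0, 0, 0, 0, 0, 0, 1],
])

```text
time_s: 16.3
position: [0.5197, 0.0368, 0.1916]
tcp_rot: [[0.691, -0.467, 0.553], [-0.638, -0.753, 0.161], [0.341, -0.464, -0.818]]
force: [-1.9, -5.7, 4.3]
opening: 0.155
```

```bash
python3 p.py -54 25.9 .5 141; python3 n.py 14.png 
```

```text
t 16.3 p [0.5197 0.0368 0.1916] j [-20.5  19.9 124.8  74.5  20.9  38.8] F [-1.86 -5.74  4.33] Mz -0.06 op 0.155
TCP vise [ 27.6  -2.3 141.3] shift units cur [-0.131 -0.012  0.012] goal axes [-0.131 -0.012  0.013] rot units [ 0.005 -0.03  -0.008]
F vise [-0.3 -5.   5.5] M vise [-0.797  0.31   0.056] op mm 13.5
scene {26: 3, 28: 2, 30: 6, 32: 6, 34: 1, 36: 0, 38: 9, 40: 21, 42: 19, 44: 21, 46: 9, 48: 10, 50: 7, 52: 8, 54: 12, 56: 17, 58: 44, 60: 6, 62: 0, 64: 0, 66: 0, 68: 0, 70: 6, 72: 6, 74: 6, 76: 5, 78: 4, 80: 2, 82: 6, 84: 29, 86: 25, 88: 26, 90: 24, 92: 18, 94: 49, 96: 128, 98: 32, 100: 13, 102: 19, 104: 12, 106: 16}
 fin -1 98 y [-24.  -15.8] ztop 129.5
 fin 1 102 y [16.4 24.1] ztop 129.1
 handle top z 176.84763811728715 ctr 43.28095245361328 7.20665168762207 size 4.998565196990967 21.66669273376465 ang deg 122.61363 24
top {26: 0, 28: 0, 30: 0, 32: 0, 34: 0, 36: 0, 38: 0, 40: 1, 42: 1, 44: 0, 46: 1, 48: 2, 50: 1, 52: 1, 54: 0, 56: 3, 58: 3, 60: 4, 62: 0, 64: 0, 66: 0, 68: 0, 70: 0, 72: 0, 74: 1, 76: 1, 78: 2, 80: 1, 82: 1, 84: 9, 86: 35, 88: 31, 90: 6, 92: 11, 94: 15, 96: 51, 98: 102, 100: 54, 102: 11, 104: 16, 106: 8}
 fin -1 24 y [-23.5 -15.8] ztop 133.3
 fin 1 29 y [16.2 25.7] ztop 132.8
```

View pics/scene14.png

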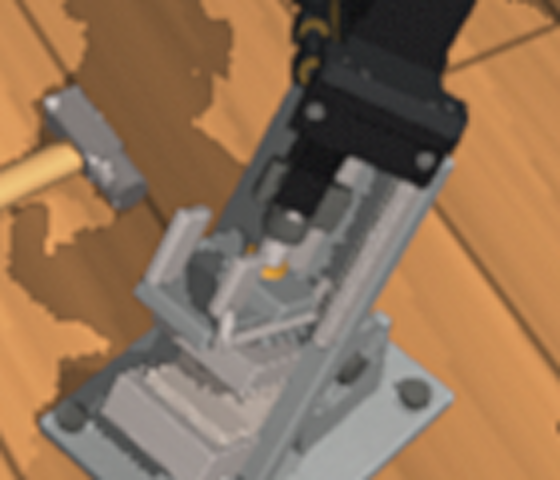

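send_rows([
  [-0.03, 0, 0, 0, 0, 0.8, 1],
  [-0.03, 0, 0, 0, 0, 0.8, 1],
  [0, 0, 0, 0, 0, 0.8, 1],
  [0, 0, 0, 0, 0, 0.6, 1],
  [0, 0, 0, 0, 0, 0, 1],
])

```text
time_s: 17.02
position: [0.5185, 0.0358, 0.1906]
tcp_rot: [[0.362, -0.751, 0.552], [-0.93, -0.333, 0.156], [0.067, -0.57, -0.819]]
force: [-2.8, -10.3, 2.4]
opening: 0.16
```

```bash
python3 p.py -84 25.9 .5 141; python3 n.py 15.png 
```

```text
t 17.025 p [0.5185 0.0358 0.1906] j [-20.4  19.9 125.   74.9  20.6  68.4] F [ -2.84 -10.25   2.38] Mz -0.069 op 0.16
TCP vise [ 25.9  -2.9 141.3] shift units cur [-0.137 -0.015  0.011] goal axes [-0.137 -0.015  0.012] rot units [ 0.004 -0.055 -0.009]
F vise [-3.3 -9.   5.2] M vise [-1.449  0.802  0.061] op mm 13.9
scene {26: 3, 28: 1, 30: 7, 32: 3, 34: 1, 36: 2, 38: 9, 40: 20, 42: 29, 44: 15, 46: 8, 48: 8, 50: 11, 52: 8, 54: 9, 56: 19, 58: 48, 60: 3, 62: 0, 64: 1, 66: 0, 68: 1, 70: 3, 72: 5, 74: 11, 76: 4, 78: 5, 80: 3, 82: 1, 84: 17, 86: 33, 88: 26, 90: 24, 92: 20, 94: 26, 96: 110, 98: 81, 100: 10, 102: 21, 104: 9, 106: 16}
 fin -1 98 y [-23.6 -15.9] ztop 130.3
 fin 1 100 y [16.6 23.4] ztop 130.7
 handle top z 177.42067493106146 ctr 30.07021141052246 5.575153350830078 size 18.637226104736328 48.57167434692383 ang deg 157.32729 28
top {26: 0, 28: 0, 30: 0, 32: 0, 34: 0, 36: 0, 38: 0, 40: 0, 42: 2, 44: 1, 46: 1, 48: 0, 50: 0, 52: 2, 54: 0, 56: 2, 58: 4, 60: 3, 62: 1, 64: 0, 66: 0, 68: 0, 70: 0, 72: 0, 74: 0, 76: 1, 78: 3, 80: 1, 82: 2, 84: 7, 86: 29, 88: 34, 90: 16, 92: 9, 94: 8, 96: 
[... 184 characters left out ...]
>
    q=q[q[:,2]>np.percentile(q[:,2],98)-22]
               ~~~~~~~~~~~~~^^^^^^^^^^^
    return _quantile_unchecked(
        a, q, axis, out, overwrite_input, method, keepdims, weights)
    return _ureduce(a,
                    func=_quantile_ureduce_func,
    ...<5 lines>...
                    overwrite_input=overwrite_input,
                    method=method)
    r = func(a, **kwargs)
    result = _quantile(arr,
                       quantiles=q,
    ...<2 lines>...
                       out=out,
                       weights=wgt)
    slices_having_nans = np.isnan(arr[-1, ...])
                                  ~~~^^^^^^^^^
IndexError: index -1 is out of bounds for axis 0 with size 0
```

View pics/scene15.png

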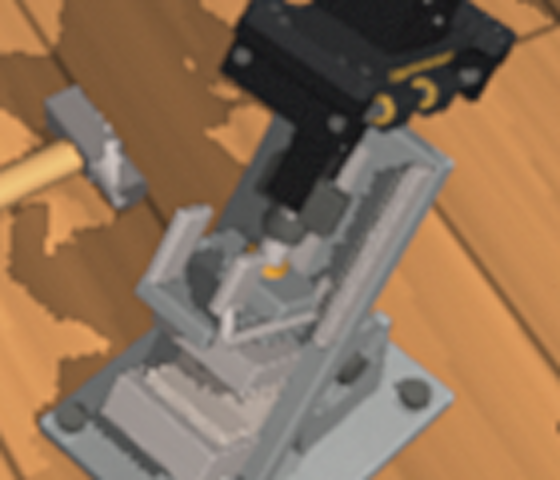

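send_rows([
  [0, 0, 0, 0, 0, 0, 0.59],
  [0, 0, 0, 0, 0, 0, 0.59],
])

```text
time_s: 17.38
position: [0.517, 0.0407, 0.1902]
tcp_rot: [[0.369, -0.75, 0.549], [-0.928, -0.333, 0.168], [0.057, -0.572, -0.819]]
force: [0.6, -0.2, 0.2]
opening: 0.201
```

```bash
sed -i 's/if len(top)>8/if 0/; s/^    q=q\[q\[.*$//; s/^    top=q.*$//' n.py; python3 p.py -84 25.9 .5 141; python3 n.py 16.png 
```

```text
t 17.375 p [0.517  0.0407 0.1902] j [-20.3  20.  125.1  75.   21.1  68.4] F [ 0.64 -0.21  0.22] Mz 0.064 op 0.201
TCP vise [ 25.6   2.1 141.1] shift units cur [ 0.067 -0.006  0.002] goal axes [ 0.067 -0.006  0.002] rot units [-0.007  0.016 -0.008]
F vise [ 0.6 -0.4 -0.1] M vise [ 0.087  0.327 -0.063] op mm 17.5
scene {26: 2, 28: 1, 30: 6, 32: 4, 34: 1, 36: 0, 38: 9, 40: 23, 42: 17, 44: 17, 46: 10, 48: 13, 50: 10, 52: 10, 54: 6, 56: 25, 58: 39, 60: 10, 62: 0, 64: 1, 66: 0, 68: 0, 70: 3, 72: 7, 74: 8, 76: 7, 78: 4, 80: 2, 82: 5, 84: 16, 86: 33, 88: 29, 90: 23, 92: 24, 94: 25, 96: 93, 98: 91, 100: 13, 102: 16, 104: 13, 106: 10}
 fin -1 99 y [-23.6 -16.1] ztop 130.3
 fin 1 101 y [16.7 24.1] ztop 130.5
top {26: 0, 28: 0, 30: 0, 32: 0, 34: 0, 36: 0, 38: 0, 40: 0, 42: 2, 44: 1, 46: 0, 48: 1, 50: 1, 52: 0, 54: 1, 56: 2, 58: 2, 60: 2, 62: 3, 64: 0, 66: 0, 68: 0, 70: 0, 72: 0, 74: 1, 76: 2, 78: 1, 80: 0, 82: 3, 84: 4, 86: 34, 88: 31, 90: 20, 92: 6, 94: 10, 96: 7, 98: 6, 100: 0, 102: 0, 104: 0, 106: 0}
 fin -1 24 y [-23.1 -15.8] ztop 134.2
 fin 1 28 y [16.2 27.2] ztop 134.1
```

send_rows([
  [0.06, 0, 0, 0, 0, 0, 0.59],
  [0, 0, 0, 0, 0, 0, 1],
  [0, 0, 0, 0, 0, 0, 1],
  [0, 0, 0, 0, 0, 0.7, 1],
  [0, 0, 0, 0, 0, 0.7, 1],
  [0, 0, 0, 0, 0, 0.6, 1],
  [0, 0, 0, 0, 0, 0, 1],
])

```text
time_s: 18.35
position: [0.5173, 0.0387, 0.19]
tcp_rot: [[0.091, -0.831, 0.549], [-0.986, 0.003, 0.167], [-0.14, -0.556, -0.819]]
force: [0.1, -1.5, -1.1]
opening: 0.159
```

```bash
python3 p.py -104 25.9 .5 141; python3 n.py 17.png 
```

```text
t 18.35 p [0.5173 0.0387 0.19  ] j [-20.5  20.  125.1  74.7  21.2  88.4] F [ 0.09 -1.55 -1.11] Mz -0.075 op 0.159
TCP vise [2.530e+01 1.000e-01 1.411e+02] shift units cur [-0.02  -0.022  0.002] goal axes [-0.02  -0.022  0.002] rot units [ 0.002  0.008 -0.   ]
F vise [-0.9 -1.5 -0.7] M vise [-0.019  0.634  0.076] op mm 13.8
scene {26: 4, 28: 1, 30: 7, 32: 3, 34: 2, 36: 1, 38: 14, 40: 17, 42: 19, 44: 25, 46: 13, 48: 8, 50: 12, 52: 9, 54: 7, 56: 27, 58: 44, 60: 3, 62: 1, 64: 0, 66: 0, 68: 0, 70: 2, 72: 6, 74: 7, 76: 8, 78: 4, 80: 3, 82: 2, 84: 16, 86: 34, 88: 25, 90: 24, 92: 21, 94: 25, 96: 71, 98: 119, 100: 17, 102: 16, 104: 14, 106: 11}
 fin -1 97 y [-23.3 -15.9] ztop 130.7
 fin 1 100 y [16.3 24. ] ztop 130.9
top {26: 0, 28: 0, 30: 0, 32: 0, 34: 0, 36: 0, 38: 0, 40: 0, 42: 0, 44: 2, 46: 0, 48: 1, 50: 2, 52: 1, 54: 0, 56: 2, 58: 3, 60: 4, 62: 1, 64: 0, 66: 0, 68: 0, 70: 0, 72: 1, 74: 0, 76: 1, 78: 2, 80: 1, 82: 0, 84: 6, 86: 26, 88: 30, 90: 17, 92: 9, 94: 9, 96: 13, 98: 30, 100: 36, 102: 8, 104: 2, 106: 2}
 fin -1 25 y [-23.2 -15.9] ztop 134.2
 fin 1 30 y [16.3 26.4] ztop 133.9
```

send_rows([
  [0, 0, 0, 0, 0, 0.7, 1],
  [0, 0, 0, 0, 0, 0.7, 1],
  [0, 0, 0, 0, 0, 0.6, 1],
  [0, 0, 0, 0, 0, 0, 1],
])

```text
time_s: 18.95
position: [0.5172, 0.0387, 0.19]
tcp_rot: [[-0.198, -0.812, 0.549], [-0.926, 0.339, 0.167], [-0.321, -0.475, -0.819]]
force: [-0.3, -1.3, -4.1]
opening: 0.16
```

```bash
python3 p.py -124 25.9 .5 141; python3 n.py 18.png |grep -v '{'
```

```text
t 18.95 p [0.5172 0.0387 0.19  ] j [-20.5  20.  125.1  74.7  21.2 108.4] F [-0.29 -1.34 -4.09] Mz -0.108 op 0.16
TCP vise [ 25.1   0.2 141. ] shift units cur [-0.028 -0.018  0.002] goal axes [-0.028 -0.018  0.002] rot units [0.005 0.006 0.005]
F vise [-2.9 -1.2 -3. ] M vise [-0.099  0.812  0.109] op mm 14.0
 fin -1 98 y [-23.8 -16.1] ztop 131.4
 fin 1 100 y [16.8 24.2] ztop 130.8
 fin -1 24 y [-23.2 -16.1] ztop 134.6
 fin 1 31 y [16.3 26.4] ztop 134.7
```

send_rows([
  [0, 0, 0, 0, 0, 0.7, 1],
  [0, 0, 0, 0, 0, 0.7, 1],
  [0, 0, 0, 0, 0, 0.6, 1],
  [0, 0, 0, 0, 0, 0, 1],
])

```text
time_s: 19.55
position: [0.5171, 0.0387, 0.1899]
tcp_rot: [[-0.464, -0.696, 0.548], [-0.754, 0.635, 0.167], [-0.464, -0.336, -0.819]]
force: [-2.0, -2.0, -6.0]
opening: 0.157
```

```bash
python3 p.py -144 25.9 .5 141; python3 n.py 19.png 
```

```text
t 19.55 p [0.5171 0.0387 0.1899] j [-20.5  20.  125.1  74.7  21.2 128.3] F [-2.03 -1.98 -6.04] Mz -0.186 op 0.157
TCP vise [ 25.    0.2 141. ] shift units cur [-0.035 -0.013  0.002] goal axes [-0.035 -0.013  0.002] rot units [0.009 0.003 0.007]
F vise [-5.5 -1.3 -3.5] M vise [-0.166  1.014  0.188] op mm 13.7
scene {26: 1, 28: 3, 30: 8, 32: 1, 34: 2, 36: 2, 38: 11, 40: 19, 42: 24, 44: 23, 46: 14, 48: 10, 50: 12, 52: 11, 54: 8, 56: 26, 58: 51, 60: 4, 62: 0, 64: 1, 66: 0, 68: 0, 70: 1, 72: 3, 74: 6, 76: 10, 78: 5, 80: 3, 82: 2, 84: 2, 86: 27, 88: 33, 90: 18, 92: 21, 94: 22, 96: 38, 98: 118, 100: 61, 102: 17, 104: 13, 106: 11}
 fin -1 99 y [-23.6 -15.8] ztop 132.2
 fin 1 95 y [16.4 24.7] ztop 132.0
top {26: 0, 28: 0, 30: 0, 32: 0, 34: 0, 36: 0, 38: 0, 40: 1, 42: 1, 44: 0, 46: 2, 48: 1, 50: 0, 52: 1, 54: 1, 56: 1, 58: 3, 60: 5, 62: 0, 64: 0, 66: 0, 68: 0, 70: 0, 72: 1, 74: 0, 76: 1, 78: 1, 80: 1, 82: 1, 84: 1, 86: 9, 88: 34, 90: 35, 92: 13, 94: 13, 96: 14, 98: 57, 100: 179, 102: 86, 104: 23, 106: 16}
 fin -1 25 y [-23.5 -15.9] ztop 134.7
 fin 1 31 y [16.4 27.3] ztop 134.6
```

View pics/scene19.png

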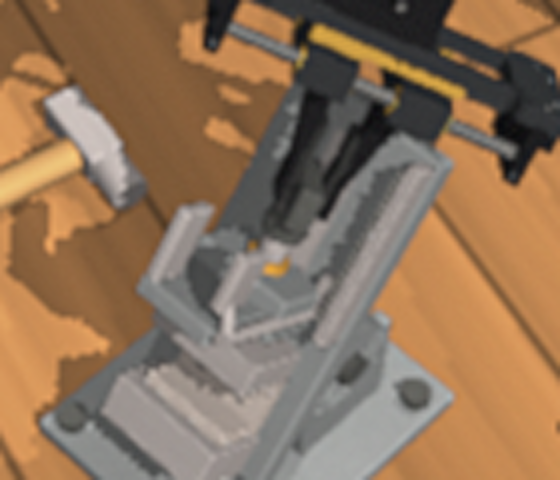

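send_rows([
  [0, 0, 0, 0, 0, 0.7, 1],
  [0, 0, 0, 0, 0, 0.7, 1],
  [0, 0, 0, 0, 0, 0.7, 1],
  [0, 0, 0, 0, 0, 0, 1],
])

```text
time_s: 20.15
position: [0.517, 0.0388, 0.1898]
tcp_rot: [[-0.682, -0.483, 0.548], [-0.477, 0.863, 0.167], [-0.554, -0.148, -0.819]]
force: [-2.1, -1.7, -7.5]
opening: 0.161
```

```bash
python3 p.py -165 25.9 .5 141; python3 n.py 20.png |grep -v '{'
```

```text
t 20.15 p [0.517  0.0388 0.1898] j [-20.5  20.  125.1  74.7  21.2 149.3] F [-2.08 -1.74 -7.48] Mz -0.214 op 0.161
TCP vise [ 25.    0.3 141. ] shift units cur [-0.038 -0.003  0.001] goal axes [-0.038 -0.003  0.001] rot units [ 0.01  -0.     0.008]
F vise [-6.3 -1.1 -4.7] M vise [-0.185  1.173  0.216] op mm 14.0
 fin -1 100 y [-23.9 -16.2] ztop 132.2
 fin 1 99 y [16.7 24.7] ztop 132.3
 fin -1 25 y [-23.1 -15.8] ztop 135.5
 fin 1 31 y [16.5 26.5] ztop 135.2
```

send_rows([
  [0, 0, 0, 0, 0, 0, 0.45],
  [0, 0, 0, 0, 0, 0, 0.45],
  [0, 0, -0.4, 0, 0, 0, 0.45],
  [0, 0, -0.6, 0, 0, 0, 0.45],
  [0, 0, -0.7, 0, 0, 0, 0.45],
  [0, 0, -0.7, 0, 0, 0, 0.45],
  [0, 0, 0, 0, 0, -1, 0.45],
  [0, 0, 0, 0, 0, -1, 0.45],
  [0, 0, 0, 0, 0, -1, 0.45],
  [0, 0, 0, 0, 0, -1, 0.45],
  [0, 0, 0, 0, 0, -1, 0.45],
  [0, 0, 0, 0, 0, -1, 0.45],
])

```text
time_s: 21.75
position: [0.4852, 0.0276, 0.238]
tcp_rot: [[0.082, -0.827, 0.556], [-0.986, 0.016, 0.168], [-0.148, -0.562, -0.814]]
force: [0.1, -0.3, -0.4]
opening: 0.277
```

send_rows([
  [0, 0, 0, 0, 0, -1, 0.45],
  [0, 0, 0, 0, 0, -1, 0.45],
  [0, 0, 0, 0, 0, -1, 0.45],
  [0, 0, 0, 0, 0, -1, 0.45],
  [0, 0, 0, 0, 0, -1, 0.45],
  [0, 0, 0, 0, 0, -1, 0.45],
  [0, 0, 0, 0, 0, -1, 0.45],
  [0, 0, 0, 0, 0, -1, 0.45],
  [0, 0, 0, 0, 0, -1, 0.45],
  [0, 0, 0, 0, 0, -1, 0.45],
  [0, 0, 0, 0, 0, -1, 0.45],
  [0, 0, 0, 0, 0, -1, 0.45],
])

```text
time_s: 23.25
position: [0.4852, 0.0276, 0.238]
tcp_rot: [[0.675, 0.484, 0.556], [0.479, -0.861, 0.168], [0.561, 0.153, -0.814]]
force: [-0.1, 0.6, -1.4]
opening: 0.274
```

```bash
python3 p.py 15 25.9 .5 141; python3 n.py 21.png
```

```text
t 23.25 p [0.4852 0.0276 0.238 ] j [-24.9  11.1 126.   58.6  26.9 -16.8] F [-0.09  0.56 -1.41] Mz 0.004 op 0.274
TCP vise [ 25.   -1.2 199.8] shift units cur [ 0.031 -0.062  2.352] goal axes [ 0.052 -0.058  2.352] rot units [ 0.008 -0.053  0.033]
F vise [-0.8  0.6 -1.2] M vise [ 0.045  0.327 -0.003] op mm 23.9
scene {26: 2, 28: 1, 30: 7, 32: 2, 34: 2, 36: 2, 38: 9, 40: 19, 42: 24, 44: 20, 46: 15, 48: 13, 50: 7, 52: 9, 54: 7, 56: 25, 58: 50, 60: 5, 62: 1, 64: 0, 66: 0, 68: 0, 70: 3, 72: 6, 74: 8, 76: 8, 78: 5, 80: 3, 82: 3, 84: 12, 86: 30, 88: 29, 90: 20, 92: 27, 94: 18, 96: 58, 98: 127, 100: 27, 102: 21, 104: 16, 106: 16}
 fin -1 97 y [-23.8 -16. ] ztop 131.3
 fin 1 98 y [16.3 23.8] ztop 131.3
top {26: 0, 28: 0, 30: 0, 32: 0, 34: 0, 36: 0, 38: 0, 40: 0, 42: 2, 44: 0, 46: 1, 48: 1, 50: 1, 52: 0, 54: 2, 56: 0, 58: 5, 60: 3, 62: 1, 64: 0, 66: 0, 68: 0, 70: 0, 72: 0, 74: 0, 76: 1, 78: 4, 80: 1, 82: 0, 84: 1, 86: 19, 88: 40, 90: 21, 92: 12, 94: 13, 96: 23, 98: 80, 100: 191, 102: 58, 104: 20, 106: 16}
 fin -1 25 y [-23.6 -15.9] ztop 134.4
 fin 1 32 y [16.3 27.1] ztop 134.3
```

View pics/scene21.png

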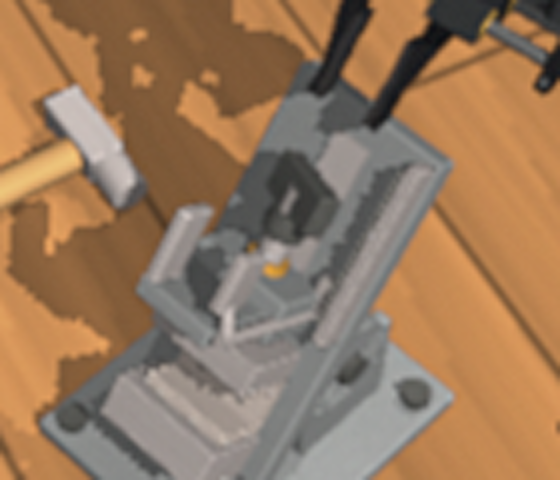

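```bash
cat > ang.py <<'E'
from h import *
from scipy.optimize import least_squares
for n,o in (('scene',.573),('top',.5773)):
    c=cap(n); W,uv,I=cloud(c); L=(W-np.array([o,.0559,.06]))@R*1000
    q=L[(L[:,0]>6)&(L[:,0]<60)&(L[:,2]>138)&(L[:,2]<172)&(abs(L[:,1])<32)]
    if len(q)<30: print(n,len(q)); continue
    def sd(p):
        x0,y0,z0,a=p; d=q-[x0,y0,z0]; u=np.cos(a)*d[:,0]+np.sin(a)*d[:,1]; v=-np.sin(a)*d[:,0]+np.cos(a)*d[:,1]
        k=np.abs(np.stack([u,v,d[:,2]],1))-[24,7,13]
        return np.linalg.norm(np.maximum(k,0),axis=1)+np.minimum(k.max(1),0)
    rs=[least_squares(sd,[28,0,148,np.radians(a)],loss='soft_l1',f_scale=1.5) for a in range(0,180,20)]
    rs.sort(key=lambda r:r.cost); print(n,len(q),[(r.x[:3].round(1).tolist(),round(np.degrees(r.x[3])%180,1),round(r.cost)) for r in rs[:4]])
E
python3 ang.py
```

```text
scene 218 [([26.3, -0.8, 144.6], np.float64(64.1), 222), ([26.3, -0.8, 144.6], np.float64(64.1), 222), ([26.3, -0.8, 144.6], np.float64(64.1), 222), ([26.3, -0.8, 144.6], np.float64(64.1), 222)]
top 233 [([26.1, 0.4, 146.7], np.float64(65.2), 88), ([26.1, 0.4, 146.7], np.float64(65.2), 88), ([26.1, 0.4, 146.7], np.float64(65.2), 88), ([26.1, 0.4, 146.7], np.float64(65.2), 88)]
```

send_rows([
  [0, 0, 0, 0.01, -0.05, -1, 0.29],
  [0, 0, 0, 0, 0, -0.85, 0.29],
  [0, 0, 0, 0, 0, 0, 0.29],
  [0, 0, 0, 0, 0, 0, 0.29],
])

```text
time_s: 23.95
position: [0.4839, 0.0278, 0.2367]
tcp_rot: [[0.498, 0.673, 0.547], [0.723, -0.67, 0.165], [0.478, 0.313, -0.821]]
force: [0.3, 0.8, -0.5]
opening: 0.35
```

```bash
python3 p.py 34 26.4 .3 141; python3 ang.py
```

```text
t 23.95 p [0.4839 0.0278 0.2367] j [-24.5  11.1 125.8  56.7  26.8 -32.7] F [ 0.31  0.83 -0.47] Mz -0.072 op 0.35
TCP vise [ 23.2  -0.7 199.4] shift units cur [0.133 0.042 2.337] goal axes [0.128 0.039 2.337] rot units [-0.011  0.012 -0.069]
F vise [ 0.2  0.7 -0.7] M vise [-0.027  0.302  0.072] op mm 30.4
scene 214 [([25.9, -0.9, 144.6], np.float64(64.4), 203), ([25.9, -0.9, 144.6], np.float64(64.4), 203), ([25.9, -0.9, 144.6], np.float64(64.4), 203), ([25.9, -0.9, 144.6], np.float64(64.4), 203)]
top 225 [([26.0, 0.3, 146.8], np.float64(64.9), 67), ([26.0, 0.3, 146.8], np.float64(64.9), 67), ([26.0, 0.3, 146.8], np.float64(64.9), 67), ([26.0, 0.3, 146.8], np.float64(64.9), 67)]
```

send_rows([
  [0.13, 0.04, 0, 0, 0, -0.07, 0.29],
  [0, 0, 0, 0, 0, 0, 0.29],
  [0, 0, 0.4, 0, 0, 0, 0.29],
  [0, 0, 0.4, 0, 0, 0, 0.29],
  [0, 0, 0.3, 0, 0, 0, 0.29],
  [0, 0, 0, 0, 0, 0, 0.29],
])

```text
time_s: 24.8
position: [0.501, 0.0342, 0.2153]
tcp_rot: [[0.489, 0.681, 0.546], [0.733, -0.659, 0.166], [0.473, 0.319, -0.821]]
force: [0.0, -0.1, -0.2]
opening: 0.359
```

```bash
python3 p.py 34 26.4 .3 141
```

```text
t 24.8 p [0.501  0.0342 0.2153] j [-22.2  15.3 125.3  63.5  23.7 -39.2] F [ 0.02 -0.09 -0.2 ] Mz -0.025 op 0.359
TCP vise [ 25.9   0.5 171.5] shift units cur [0.014 0.023 1.22 ] goal axes [0.011 0.019 1.22 ] rot units [-0.018  0.015  0.016]
F vise [-0.1 -0.1 -0.2] M vise [-0.026  0.346  0.025] op mm 31.2
```

send_rows([
  [0.02, 0.02, 0.25, 0, 0, 0, 0.29],
  [0, 0, 0.25, 0, 0, 0, 0.29],
  [0, 0, 0.25, 0, 0, 0, 0.29],
  [0, 0, 0.25, 0, 0, 0, 0.29],
  [0, 0, 0.2, 0, 0, 0, 0.29],
  [0, 0, 0, 0, 0, 0, 0.29],
])

```text
time_s: 25.55
position: [0.518, 0.0392, 0.1911]
tcp_rot: [[0.489, 0.681, 0.546], [0.734, -0.659, 0.165], [0.472, 0.32, -0.821]]
force: [0.6, 0.1, 0.0]
opening: 0.358
```

```bash
python3 p.py 34 26.4 .3 141; python3 n.py 22.png >/dev/null
```

```text
t 25.55 p [0.518  0.0392 0.1911] j [-20.3  19.8 124.8  73.   21.1 -47.8] F [0.62 0.13 0.05] Mz -0.027 op 0.358
TCP vise [ 26.5   0.4 141.5] shift units cur [-0.005  0.001  0.018] goal axes [-0.005  0.001  0.018] rot units [-0.017  0.015  0.017]
F vise [ 0.5 -0.1 -0.3] M vise [-0.007  0.322  0.028] op mm 31.2
```

View pics/scene22.png

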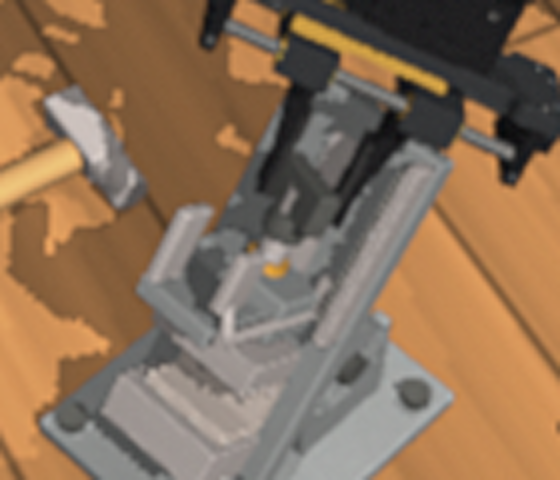

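send_rows([
  [0, 0, 0, 0, 0, 0, 0.6],
  [0, 0, 0, 0, 0, 0, 1],
  [0, 0, 0, 0, 0, 0, 1],
  [0, 0, 0, 0, 0, 0, 1],
  [0, 0, 0, 0, 0, 0, 1],
])

```text
time_s: 26.28
position: [0.5171, 0.0401, 0.1913]
tcp_rot: [[0.487, 0.682, 0.545], [0.734, -0.658, 0.167], [0.473, 0.319, -0.821]]
force: [-3.2, 4.9, -1.5]
opening: 0.235
```

```bash
python3 p.py 34 26.4 .3 141; python3 n.py 23.png
```

```text
t 26.275 p [0.5171 0.0401 0.1913] j [-20.3  19.8 124.8  73.   21.2 -47.8] F [-3.17  4.91 -1.46] Mz -0.343 op 0.235
TCP vise [ 26.2   1.5 141.9] shift units cur [-0.02   0.047  0.037] goal axes [-0.02   0.047  0.037] rot units [-0.027  0.008  0.022]
F vise [-2.2  5.6 -0.3] M vise [0.912 0.58  0.342] op mm 20.4
scene {26: 2, 28: 1, 30: 9, 32: 1, 34: 1, 36: 2, 38: 11, 40: 22, 42: 20, 44: 18, 46: 17, 48: 15, 50: 10, 52: 7, 54: 7, 56: 28, 58: 48, 60: 6, 62: 2, 64: 0, 66: 0, 68: 0, 70: 2, 72: 3, 74: 5, 76: 11, 78: 4, 80: 4, 82: 1, 84: 13, 86: 29, 88: 26, 90: 19, 92: 23, 94: 24, 96: 51, 98: 119, 100: 36, 102: 16, 104: 17, 106: 17}
 fin -1 99 y [-24.1 -15.7] ztop 131.2
 fin 1 97 y [16.2 24.5] ztop 131.5
top {26: 0, 28: 0, 30: 0, 32: 0, 34: 0, 36: 0, 38: 0, 40: 0, 42: 1, 44: 0, 46: 3, 48: 0, 50: 2, 52: 0, 54: 0, 56: 0, 58: 4, 60: 5, 62: 1, 64: 0, 66: 0, 68: 0, 70: 0, 72: 0, 74: 1, 76: 1, 78: 2, 80: 0, 82: 2, 84: 2, 86: 18, 88: 35, 90: 28, 92: 13, 94: 11, 96: 16, 98: 85, 100: 159, 102: 79, 104: 14, 106: 20}
 fin -1 26 y [-23.6 -15.8] ztop 134.9
 fin 1 31 y [16.4 26.5] ztop 134.9
```

send_rows([
  [0, 0, 0, 0, 0, 0.6, 1],
  [0, 0, 0, 0, 0, 0.6, 1],
  [0, 0, 0, 0, 0, 0.6, 1],
  [0, 0, 0, 0, 0, 0.6, 1],
  [0, 0, 0, 0, 0, 0, 1],
  [0, 0, 0, 0, 0, 0, 1],
])

```text
time_s: 27.12
position: [0.5176, 0.0398, 0.1915]
tcp_rot: [[0.721, 0.426, 0.546], [0.404, -0.899, 0.167], [0.562, 0.1, -0.821]]
force: [-1.7, 4.8, -0.8]
opening: 0.226
```

```bash
python3 p.py 10 26.4 .3 141; python3 n.py 24.png |grep -v {
```

```text
t 27.125 p [0.5176 0.0398 0.1915] j [-20.3  19.8 124.8  73.   21.2 -23.9] F [-1.67  4.76 -0.83] Mz -0.373 op 0.226
TCP vise [ 26.6   1.1 141.9] shift units cur [-0.015  0.032  0.036] goal axes [-0.015  0.032  0.036] rot units [-0.017  0.015  0.033]
F vise [-0.7  5.  -0.6] M vise [0.932 0.411 0.371] op mm 19.6
 fin -1 98 y [-24.4 -16.1] ztop 132.3
 fin 1 95 y [17.2 23.8] ztop 132.3
 fin -1 22 y [-23.6 -16.1] ztop 135.5
 fin 1 33 y [16.4 29.2] ztop 134.9
```

send_rows([
  [0, 0, 0, 0, 0, 0.6, 1],
  [0, 0, 0, 0, 0, 0.6, 1],
  [0, 0, 0, 0, 0, 0.6, 1],
  [0, 0, 0, 0, 0, 0.6, 1],
  [0, 0, 0, 0, 0, 0, 1],
  [0, 0, 0, 0, 0, 0, 1],
])

```text
time_s: 27.98
position: [0.518, 0.0392, 0.1916]
tcp_rot: [[0.832, 0.095, 0.547], [0.003, -0.986, 0.165], [0.555, -0.136, -0.821]]
force: [-0.8, 3.8, -0.3]
opening: 0.232
```

```bash
python3 p.py -14 26.4 .3 141; python3 n.py 25.png
```

```text
t 27.975 p [0.518  0.0392 0.1916] j [-2.030e+01  1.980e+01  1.248e+02  7.300e+01  2.110e+01  1.000e-01] F [-0.84  3.77 -0.25] Mz -0.356 op 0.232
TCP vise [ 26.8   0.4 141.9] shift units cur [-0.015  0.009  0.036] goal axes [-0.015  0.009  0.036] rot units [-0.001  0.018  0.031]
F vise [ 0.1  3.9 -0.4] M vise [0.81  0.428 0.354] op mm 20.2
scene {26: 2, 28: 2, 30: 2, 32: 7, 34: 2, 36: 3, 38: 9, 40: 25, 42: 21, 44: 20, 46: 19, 48: 13, 50: 11, 52: 11, 54: 10, 56: 38, 58: 45, 60: 4, 62: 3, 64: 0, 66: 0, 68: 1, 70: 0, 72: 1, 74: 8, 76: 4, 78: 6, 80: 7, 82: 1, 84: 3, 86: 16, 88: 34, 90: 21, 92: 24, 94: 24, 96: 25, 98: 88, 100: 95, 102: 21, 104: 14, 106: 16}
 fin -1 99 y [-24.1 -16.1] ztop 132.5
 fin 1 94 y [16.5 25. ] ztop 132.1
top {26: 0, 28: 0, 30: 0, 32: 0, 34: 0, 36: 0, 38: 0, 40: 0, 42: 1, 44: 1, 46: 1, 48: 1, 50: 1, 52: 0, 54: 1, 56: 0, 58: 6, 60: 3, 62: 2, 64: 0, 66: 0, 68: 0, 70: 0, 72: 0, 74: 0, 76: 1, 78: 0, 80: 2, 82: 0, 84: 2, 86: 4, 88: 27, 90: 33, 92: 22, 94: 8, 96: 16, 98: 26, 100: 140, 102: 148, 104: 37, 106: 18}
 fin -1 26 y [-23.5 -15.8] ztop 135.3
 fin 1 31 y [16.4 27.1] ztop 135.7
```

View pics/scene25.png

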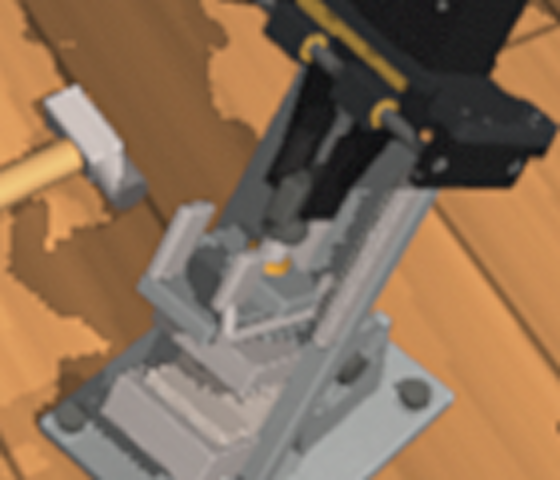

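send_rows([
  [0, 0, 0, 0, 0, 0.7, 1],
  [0, 0, 0, 0, 0, 0.7, 1],
  [0, 0, 0, 0, 0, 0.7, 1],
  [0, 0, 0, 0, 0, 0, 1],
  [0, 0, 0, 0, 0, 0, 1],
  [0, 0, 0, 0, 0, 0, 1],
])

```text
time_s: 28.82
position: [0.5181, 0.0386, 0.1915]
tcp_rot: [[0.81, -0.212, 0.547], [-0.352, -0.922, 0.164], [0.469, -0.325, -0.821]]
force: [-1.7, 0.3, -1.1]
opening: 0.228
```

```bash
python3 p.py -35 26.4 .3 141; python3 n.py 26.png|grep -v {
```

```text
t 28.825 p [0.5181 0.0386 0.1915] j [-20.3  19.8 124.8  73.   21.1  21.1] F [-1.71  0.29 -1.14] Mz -0.391 op 0.228
TCP vise [ 26.7  -0.2 141.9] shift units cur [-0.021 -0.009  0.035] goal axes [-0.021 -0.008  0.035] rot units [0.014 0.014 0.024]
F vise [-1.9  0.8 -0. ] M vise [0.372 0.489 0.389] op mm 19.9
 fin -1 98 y [-24.1 -16.2] ztop 133.2
 fin 1 100 y [16.5 25.4] ztop 133.3
 fin -1 24 y [-23.6 -15.8] ztop 135.7
 fin 1 33 y [16.5 28.4] ztop 135.4
```

View pics/scene26.png

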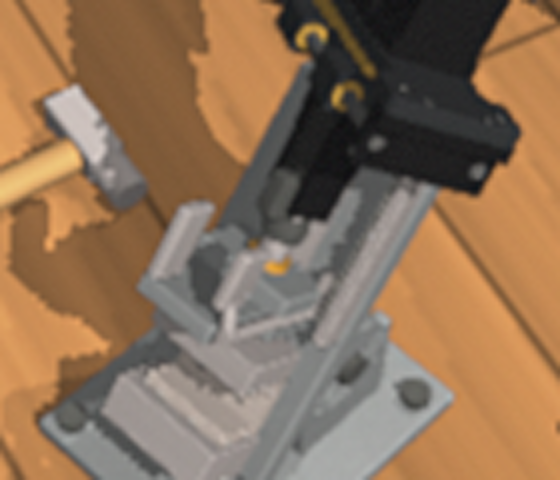

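send_rows([
  [0, 0, 0, 0, 0, 0, 0.36],
  [0, 0, 0, 0, 0, 0, 0.36],
  [0, 0, 0, 0, 0, 0, 0.36],
])

```text
time_s: 29.3
position: [0.518, 0.0389, 0.1915]
tcp_rot: [[0.81, -0.212, 0.547], [-0.353, -0.921, 0.165], [0.468, -0.326, -0.821]]
force: [-1.4, 0.3, -0.4]
opening: 0.318
```

```bash
python3 p.py -35 26.4 .3 141; python3 n.py 27.png|grep -v {
```

```text
t 29.3 p [0.518  0.0389 0.1915] j [-20.3  19.8 124.8  73.   21.1  21.2] F [-1.37  0.32 -0.4 ] Mz -0.177 op 0.318
TCP vise [ 26.7   0.2 141.8] shift units cur [-0.013  0.004  0.034] goal axes [-0.013  0.004  0.034] rot units [0.009 0.016 0.016]
F vise [-1.2  0.7  0.4] M vise [0.368 0.496 0.176] op mm 27.7
 fin -1 100 y [-24.1 -16. ] ztop 132.8
 fin 1 99 y [16.5 24.5] ztop 132.7
 fin -1 24 y [-23.1 -15.8] ztop 135.5
 fin 1 33 y [16.5 28.4] ztop 135.7
```

View pics/scene27.png

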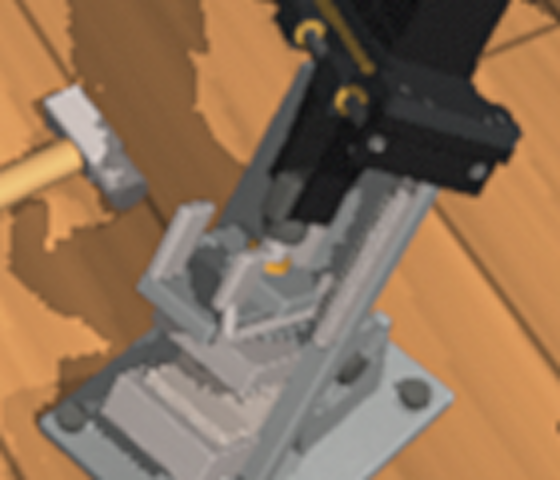

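send_rows([
  [0, 0, 0, 0, 0, -0.8, 0.36],
  [0, 0, 0, 0, 0, -0.8, 0.36],
  [0, 0, 0, 0, 0, 0, 0.36],
])

```text
time_s: 29.78
position: [0.5178, 0.0394, 0.1915]
tcp_rot: [[0.837, 0.019, 0.546], [-0.086, -0.982, 0.166], [0.54, -0.186, -0.821]]
force: [-2.3, 3.5, -1.2]
opening: 0.32
```

```bash
python3 p.py -19 26.4 .3 141; python3 n.py 28.png|grep -v {
```

```text
t 29.775 p [0.5178 0.0394 0.1915] j [-20.3  19.8 124.8  73.   21.1   5.3] F [-2.31  3.49 -1.23] Mz -0.199 op 0.32
TCP vise [ 26.6   0.7 141.8] shift units cur [-0.003  0.017  0.034] goal axes [-0.003  0.017  0.034] rot units [-0.001  0.021  0.011]
F vise [-1.7  4.  -0.3] M vise [0.468 0.507 0.198] op mm 27.8
 fin -1 102 y [-24.1 -15.8] ztop 132.0
 fin 1 97 y [16.5 24.4] ztop 132.5
 fin -1 24 y [-23.1 -15.9] ztop 135.1
 fin 1 30 y [16.5 27.1] ztop 135.5
```

send_rows([
  [0, 0, 0, 0, 0, -0.8, 0.36],
  [0, 0, 0, 0, 0, -0.8, 0.36],
  [0, 0, 0, 0, 0, -0.8, 0.36],
  [0, 0, 0, 0, 0, 0, 0.36],
])

```text
time_s: 30.38
position: [0.5176, 0.0396, 0.1914]
tcp_rot: [[0.758, 0.357, 0.546], [0.319, -0.933, 0.166], [0.569, 0.048, -0.821]]
force: [-1.4, 3.1, -0.4]
opening: 0.32
```

```bash
python3 p.py -43 26.4 .3 141; python3 n.py 29.png|grep -v {
```

```text
t 30.375 p [0.5176 0.0396 0.1914] j [-20.3  19.8 124.8  73.   21.2 -18.6] F [-1.41  3.11 -0.41] Mz -0.081 op 0.32
TCP vise [ 26.5   0.9 141.8] shift units cur [-0.006  0.023  0.033] goal axes [0.013 0.02  0.033] rot units [-4.0e-03  2.3e-02  4.8e+00]
F vise [-0.6  3.4 -0.1] M vise [0.692 0.516 0.079] op mm 27.8
 fin -1 99 y [-23.9 -15.9] ztop 132.0
 fin 1 97 y [15.5 24.2] ztop 132.1
 fin -1 23 y [-23.1 -15.8] ztop 135.4
 fin 1 32 y [16.3 27.1] ztop 135.0
```

View pics/scene29.png

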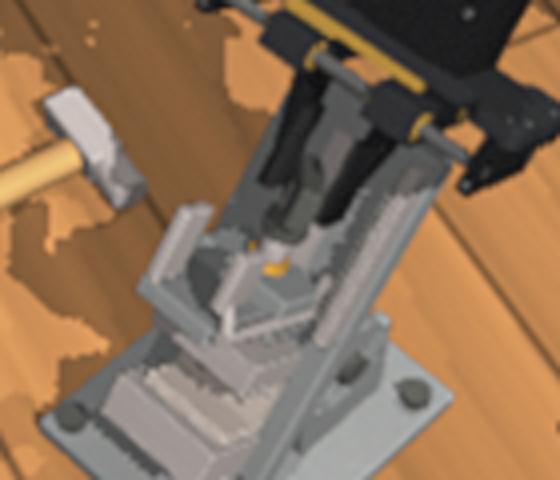

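send_rows([
  [0, 0, 0, 0, 0, -0.8, 0.36],
  [0, 0, 0, 0, 0, -0.8, 0.36],
  [0, 0, 0, 0, 0, 0, 0.36],
])

```text
time_s: 30.85
position: [0.5181, 0.0385, 0.1915]
tcp_rot: [[0.631, 0.55, 0.547], [0.564, -0.81, 0.164], [0.533, 0.205, -0.821]]
force: [-1.3, 2.0, -2.0]
opening: 0.321
```

```bash
python3 p.py 21 26.4 .3 141; python3 n.py 30.png|grep -v {
```

```text
t 30.85 p [0.5181 0.0385 0.1915] j [-20.3  19.8 124.8  73.   21.  -34.6] F [-1.29  1.97 -2.04] Mz -0.036 op 0.321
TCP vise [ 26.7  -0.2 141.9] shift units cur [-0.004 -0.025  0.034] goal axes [-0.004 -0.025  0.034] rot units [-0.003  0.019 -0.002]
F vise [-1.7  2.3 -1.3] M vise [0.299 0.58  0.034] op mm 27.9
 fin -1 100 y [-23.9 -16.4] ztop 131.1
 fin 1 99 y [16.  24.1] ztop 131.5
 fin -1 24 y [-23.6 -15.8] ztop 135.1
 fin 1 32 y [16.4 27.1] ztop 134.9
```

View pics/scene30.png

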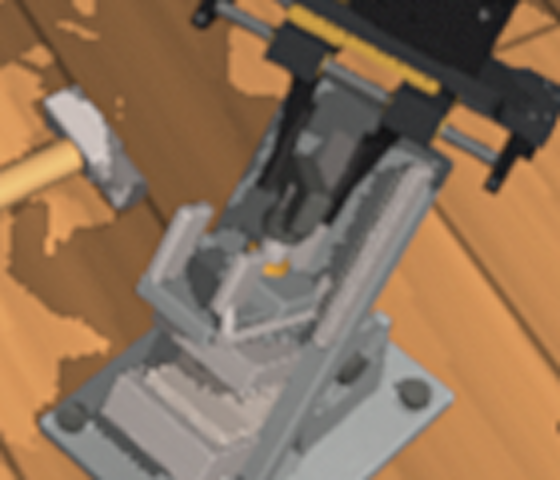

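send_rows([
  [0, 0, -0.4, 0, 0, 0, 0.36],
  [0, 0, -0.7, 0, 0, 0, 0.36],
  [0, 0, -0.7, 0, 0, 0, 0.36],
  [0, 0, -0.7, 0, 0, 0, 0.36],
  [0, 0, -0.4, 0, 0, 0, 0.29],
  [0, 0, 0, 0, 0, 0, 0.29],
])

```text
time_s: 31.7
position: [0.4794, 0.0259, 0.2523]
tcp_rot: [[0.629, 0.55, 0.55], [0.565, -0.809, 0.162], [0.534, 0.209, -0.819]]
force: [0.3, -0.1, -0.9]
opening: 0.35
```

```bash
python3 p.py 21 26.4 .3 141; python3 n.py 31.png;python3 ang.py
```

```text
t 31.7 p [0.4794 0.0259 0.2523] j [-25.2   8.6 125.1  52.1  28.8 -15.7] F [ 0.34 -0.09 -0.94] Mz -0.023 op 0.35
TCP vise [ 28.2  -1.2 215. ] shift units cur [-0.04  -0.089  2.96 ] goal axes [-0.045 -0.081  2.96 ] rot units [0.016 0.009 0.008]
F vise [-0.3 -0.2 -0.9] M vise [0.009 0.293 0.022] op mm 30.4
scene {26: 2, 28: 2, 30: 6, 32: 3, 34: 2, 36: 0, 38: 7, 40: 24, 42: 20, 44: 23, 46: 15, 48: 9, 50: 11, 52: 11, 54: 8, 56: 21, 58: 50, 60: 7, 62: 2, 64: 1, 66: 0, 68: 0, 70: 1, 72: 4, 74: 6, 76: 8, 78: 6, 80: 1, 82: 2, 84: 10, 86: 32, 88: 22, 90: 25, 92: 22, 94: 28, 96: 47, 98: 132, 100: 25, 102: 17, 104: 19, 106: 12}
 fin -1 99 y [-23.6 -16.2] ztop 131.6
 fin 1 98 y [16.3 24.2] ztop 130.9
top {26: 0, 28: 0, 30: 0, 32: 0, 34: 0, 36: 0, 38: 0, 40: 1, 42: 1, 44: 0, 46: 1, 48: 1, 50: 0, 52: 2, 54: 1, 56: 0, 58: 1, 60: 6, 62: 2, 64: 0, 66: 0, 68: 0, 70: 0, 72: 0, 74: 0, 76: 2, 78: 2, 80: 1, 82: 1, 84: 4, 86: 13, 88: 42, 90: 27, 92: 16, 94: 9, 96: 19, 98: 94, 100: 176, 102: 57, 104: 18, 106: 16}
 fin -1 27 y [-23.6 -15.8] ztop 134.6
 fin 1 30 y [16.3 26.4] ztop 134.8
scene 215 [([26.3, -0.9, 144.5], np.float64(62.6), 180), ([26.3, -0.9, 144.5], np.float64(62.6), 180), ([26.3, -0.9, 144.5], np.float64(62.6), 180), ([26.3, -0.9, 144.4], np.float64(62.7), 180)]
top 230 [([26.0, -0.2, 146.4], np.float64(63.9), 77), ([26.0, -0.2, 146.4], np.float64(63.9), 77), ([26.0, -0.2, 146.4], np.float64(63.9), 77), ([25.9, -0.2, 146.4], np.float64(63.9), 77)]
```

View pics/scene31.png

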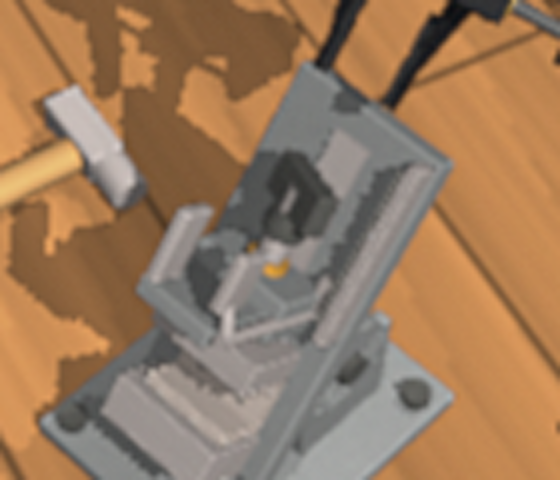

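send_rows([
  [0, 0, -0.7, 0, 0, 0, 0.29],
  [0, 0, -0.7, 0, 0, 0, 0.29],
  [0, 0, -0.7, 0, 0, 0, 0.29],
  [0, 0, -0.7, 0, 0, 0, 0.29],
  [0, 0, 0, 0, 0, 0, 0.29],
  [0, 0, 0, 0, 0, 0, 0.29],
])

```text
time_s: 32.65
position: [0.4402, 0.0156, 0.308]
tcp_rot: [[0.629, 0.553, 0.546], [0.566, -0.808, 0.165], [0.532, 0.205, -0.821]]
force: [0.3, 0.3, -0.2]
opening: 0.359
```

```bash
python3 ang.py; python3 n.py 32.png | grep -v {; python3 - <<'E'
from h import *
c=cap('scene'); W,uv,I=cloud(c,lo=(.4,-.1,.0)); L=(W-np.array([.573,.0559,.06]))@R*1000
q=L[(L[:,0]>4)&(L[:,0]<46)&(L[:,2]>3)&(L[:,2]<42)&(abs(L[:,1])<45)]
print(len(q),'y',np.percentile(q[:,1],[1,99]).round(1))
t=q[q[:,2]>28]; print('upper flange x',np.percentile(t[:,0],[50,95,99]).round(1),'z max',np.percentile(t[:,2],99))
for a,b in((-30,-10),(-10,10),(10,30)):
    s=t[(t[:,1]>a)&(t[:,1]<b)]; print(a,b,len(s),np.percentile(s[:,0],95).round(1) if len(s) else '')
s=status.read_state(); print(s['time_s'],s['force'],s['position'])
a=c['img'][200:290,240:345]; cv2.imwrite('pics/fin.png',cv2.resize(a,(700,600),interpolation=2)[:,:,::-1])
E
```

```text
scene 210 [([26.1, -0.9, 144.3], np.float64(64.4), 123), ([26.1, -0.9, 144.3], np.float64(64.4), 123), ([26.1, -0.9, 144.3], np.float64(64.4), 123), ([26.1, -0.8, 144.3], np.float64(64.3), 123)]
top 231 [([26.0, 0.0, 146.7], np.float64(64.4), 86), ([26.0, 0.0, 146.7], np.float64(64.4), 86), ([26.0, 0.0, 146.7], np.float64(64.4), 86), ([26.0, 0.0, 146.7], np.float64(64.4), 86)]
 fin -1 99 y [-24.2 -15.9] ztop 131.3
 fin 1 98 y [16.2 23.9] ztop 131.0
 fin -1 23 y [-23.2 -15.8] ztop 134.9
 fin 1 32 y [16.3 27.2] ztop 134.8
331 y [-26.8  33.8]
upper flange x [32.9 45.7 45.9] z max 41.868772034862324
-30 -10 2 44.9
-10 10 5 46.0
10 30 2 36.3
32.9 [-0.34230791 -0.22652077  0.37051073] [0.44005162 0.01569798 0.3079413 ]
```

View pics/fin.png

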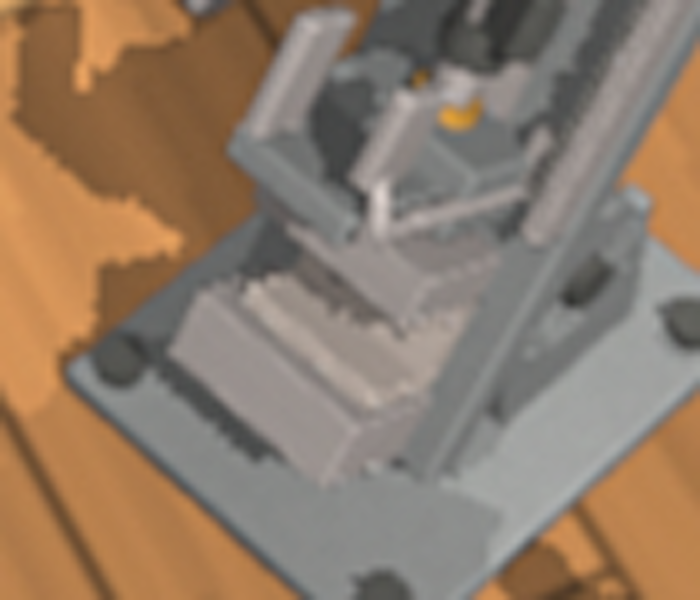

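```bash
python3 -c "
from rig import bot; print(bot.hand_in())"
```

```text
the job is handed in; nothing more can be done
None
```

I ran the clamping sequence through and handed it in at about 33 s; I could not measure the force of the jaw on the bracket directly.

**What I did**
- I pinched the lever and fin to about 40 mm, which is fully squeezed, and ran the jaw down about 30 mm, to about 2 mm above the bracket. I then let the lever go.
- The lever first stopped on a tooth crest. The pawl dropped in as soon as I gripped the T-handle, and the block backed up about 4 to 5 mm while I screwed.
- I turned the T-handle clockwise in two grasps. The last measured torque was about 0.35–0.39 N m, against the 0.3 N m that counts as tight. I then released the handle and backed the arm off.

**Last checks**
- **Lever:** the paddle was back at its home position (outer face at about +24 mm).
- **Bracket:** it looked unmoved in its seat, and its width limits along the jaws matched the first picture. Its squareness and distance from the bed were only judged by eye, because too few depth points fell on it.
- **Jaw:** it was down on the bracket, and the force on the tool was about zero after retreat. The other things on the bench were not approached.

**Doubts**
- **Clamping force:** I infer the 30 N from the torque and from the handle springing back both times to the same resting angle.
- **Spring-back:** it was about 0.9 rad the first time and about 1.4 rad the second, more than the 1 rad stated, because I turned further.
- **Torque readings:** the two passes disagreed at similar angles, about 0.21–0.27 against 0.35–0.39 N m. In the second pass the bar sat about 16° askew between the fingers.
- **Cameras:** the two disagreed by about 4 mm on how far the vise stands from the robot.

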